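Zero the spacing gauge on its master, then gauge the slotted spacer

ROBOT

A 6-joint arm with a two-finger parallel gripper is mounted at the origin on the work surface. World frame = base frame: x ahead of the robot, y to its left, z up, the work surface at z = 0. Lengths are in m, angles in rad, forces in N, time in s.
With the tool pointing down it reaches from about 0.225 to 0.875 m from the base axis. Payload 3.4 kg.
Tool frame: the origin (TCP) lies on the centre line of the jaws, within the pads' length; the fingertips stand 17 mm ahead of it and the grasp point (between the pads) lies 2 mm behind it; z points along the fingers, y is the direction in which the jaws open and shut (so a half turn about z gives the same grasp; the last joint's range is limited). The gripper opens to 85 mm and grips with 20 to 120 N. Pads are 22 mm wide; open, the fingers measure 114 mm over their backs; the gripper's body (76 mm by 85 mm) begins 54 mm behind the grasp point. The pads swing forward as they close: fully open they stand 13 mm farther back than shut.
Start: joints at [-1.447, 0.276, 1.505, -0, 1.361, -0.121], TCP at [0.139, -0.558, 0.248] pointing down, gripper open.
Joint ranges: [-2.89, 2.89], [-0.75, 2.08], [0.22, 2.7], [-1.18, 4.32], [0.11, 2.71], [-2.7, 2.7]. Speed limits (rad/s): [2.57, 2.57, 3.14, 3.14, 3.14, 3.14].

INTERFACE

Orientations are given as a unit quaternion [w, x, y, z].
In Python, from workcell import read_state, camera, sign_off gives the robot as it stands. The module is installed in compiled form; this text tells all that it offers.
- The arm moves only by the tool send_rows, never from a script. Its arguments are lists of equal length, an entry for each row: "rotation": the turn, a rotation vector about the tool's x, y, z in rad, a list of three; "offset": the shift along the tool's x, y, z in m, a list of three; "hand": the opening in per cent of the stroke, from 0 (shut) to 100 (fully open). In form: {"rotation": [[rx, ry, rz], ...], "offset": [[tx, ty, tz], ...], "hand": [hand, ...]}. A call has 1 to 10 rows; each row is the pose to reach, as a shift and turn from the pose measured when the call began, along the tool's axes at that moment; what a row does not reach only later rows make up. A row lasts 1/12 s, in which the tool goes at most 41.7 mm and 7.16 degrees, less where a joint would pass 70% of its speed; a pose out of reach is approached as far as the arm can. A call with a gripper value outside its range is refused whole. The fingers move at their own pace and stop on an object; the grip force is fixed at half the most. Time passes only in rows, so rows that repeat a pose let the fingers close. It gives the time, the measured TCP pose, the force and the opening at its end, in the units of the state.
- read_state(): the state, without advancing time (a new reading comes with each control period).
- camera(name): name is "scene" or "top" or "wrist"; returns a dict with "img" (400x640x3 uint8, red, green, blue), "z_map" (400x640 float32, m along the optical axis (not along the pixel's ray), 0 where there is no reading), "fx", "fy", "cx", "cy" (pixels), "world_to_cam" (4x4, takes a point from world to camera coordinates). Camera axes: x right, y up, looking along -z (the intrinsics and any distortion apply to the point x, -y, -z); pixel columns grow to the right and rows downward; lengths in m; the calibration is good to about 2 mm. A picture is of the moment at which its call begins.
- sign_off(): hands the job in, once; it reports no verdict.
The state is a dict: "time_s": time; "joint_positions": joint angles; "dq": joint speeds; "effort": joint torques, N m; "position": TCP position; "eef_rot": TCP orientation; "force": force on the tool from outside, world axes, zero at the start; "torque": the same for the moment, N m; "gripper_width": finger opening in m.
Only numpy, scipy, OpenCV 4.12 (cv2) and the standard library are available. Lean on these libraries where they do the work, as an engineer would, in place of code of your own. Each camera call takes 0.05 s, during which the arm holds its last target. There are 200 camera calls.

TASK

Slide the master block (the one with the round boss on top) into the bench gauge, along the rail and past the sprung jaw, and press it home on the end stop for half a second with about 6 N; with it there, push the sliding zero stop up until you feel it meet the back of the jaw and press it there just as firmly. Then put the master back upright in the steel tray and slide the slotted spacer into the gauge in its place, pressed home in the same way, and let go, with the zero stop left where the master set it. Never press a block home or the zero stop up with more than 16 N, and leave the spare block, the sorting box and the screwdriver alone.

Things in the scene. Friction and masses are not known exactly. Their poses are not given: they have to be found in the camera images.
- gauge: Fixed bench gauge. Grey base plate 12 mm thick (its top is the bed), x -115..+30, y -235..+30 mm. Origin on the bench under the corner of rail face and end-stop face. Rail, bed, tip and stop are ground and oiled. Fixed steel rail, 18 mm high above the bed, at x -115..+12, y 0..+20: working face y = 0. Jaw and zero stop slide in y on the -y side. Blocks go in from the open -x end.
- gauge_home (a point): Corner of rail face and end-stop face on the bed, 12 mm above the bench; axes as the gauge. Stand a block on the bed with its centre about 75 mm to -x of this, beside the rail; slide it in +x, one side flat on the rail, past the jaw, until its front face meets the end stop (x = 0). Its centre is then at x = -15 mm, y = minus half its width.
- end_stop: Low steel bar across the end of the bed, 12 mm thick (x 0..12 of the gauge), 46 mm wide (y -46..0), 14 mm high above the bed. Its origin is on the bed in the corner, at the face (x = 0, y = 0 of the gauge); axes as the gauge.
- jaw (a joint): Sprung jaw, opens in the gauge's -y; m: 0 closed (34 mm to the rail), 0.008 on the master, 0.004 on the spacer, at most 0.016. Spring 3 N at 0, plus 250 N/m. Under 21 mm high above the bed. Round tip, contact line at gauge x = -18; a 25 degree lead-in slopes back to x = -46 (gap there 12 mm wider). Sliding a block in takes 2 to 8 N. A block comes out pulled back in -x or lifted straight up.
- jaw_foot_face (a point): Centre of the flat rear face (facing -y, 26 mm wide, 19 mm high, 23.5 mm above the bench) of the jaw's foot, the face which the zero stop meets; at gauge x = -15, y = -110 mm with the jaw closed, -118 with the master in. Axes as the gauge.
- zero (a joint): Zero stop, a dark steel carriage with upright post; m, grows as it slides in the gauge's +y to the jaw; starts at -0.02..0.012, stays where left (friction 2.5 N). Meets the jaw's foot at 0.037 with the master home. Contact is stiff: go slowly (10 mm/s), press some 6 N above the friction. With the spacer in a 4 mm gap remains; a block put in askew makes the jaw shove the stop off its setting.
- zero_post (a point): Middle of the zero stop's upright post, 20 mm below its top, 44 mm above the bench: post 20 mm in gauge x by 16 mm in y, top 64 mm above the bench, the upper 40 mm free. Can be pinched across either pair of faces from above, or pushed in +y from behind. At gauge x = -15, y = -184 mm + joint value. Axes as the gauge.
- zero_face (a point): Centre of the zero stop's front (+y) face, 29 mm in front of the post's middle in y, 23.5 mm above the bench; meets the jaw_foot_face. Axes as the gauge.
- galley: Fixed shallow steel tray, inside 114 mm (x) by 304 mm (y), floor 3 mm above the bench, rim 13 mm above the bench. Origin under its centre. Master, spacer and spare stand in it in a row along its y, about 95 mm apart, in any order.
- master_mid (a point): Centre, 30 mm above the underside, of the master block: plain aluminium block 30 mm (x) by 42 mm (y), 60 mm high, standing upright, with a round boss 22 mm across and 9 mm high on its top; about 0.2 kg. Its 42 mm side goes between rail and jaw (its x along the gauge's x, either way round).
- spacer_mid (a point): Centre, 30 mm above the underside, of the spacer to be gauged: plain aluminium block 30 mm (x) by 38 mm (y), 60 mm high, standing upright, with an open slot 10 mm wide and 10 mm deep along y across its top; about 0.2 kg. Its 38 mm side goes between rail and jaw (its x along the gauge's x, either way round).
- spare_mid (a point): Centre of the spare: low plain aluminium block 40 by 38 mm, 24 mm high. Leave alone.
- sort_box: Clear plastic sorting box with dividers, 80 (x) by 150 (y) by 40 mm high, beyond the gauge. Origin under its centre. Leave alone.
- screwdriver: Red-handled screwdriver, 170 mm long, lying on the bench beyond the tray. Leave alone.
Not all that is in view belongs to the job. What is shaped like the part that bears master_mid but blue or orange is not meant.

How it is judged:
By the outcome, as a careful person would: the job done as asked, in the order asked, and still so for the second after the job is handed in, with the robot touching nothing.
It also fails if it takes over 72 s, if anything falls off the work surface, if the arm or the gripper's body presses on something with over 40 N, if the wrist force passes 120 N, or if a joint passes its speed limit or range.

## Working session

There is one attempt and no reset: what is moved stays moved. The work goes in short steps, Python scripts to look and compute and a tool call to move; the robot and the scene stay as the last step left them, time stands still between calls to the robot, and variables do not carry over. Pictures are saved under pics/ and viewed, about 8 in all and at most 12, crops included, and the job is handed in when it is done.

Besides the shell and the picture viewer there is one more tool, called after "Request:" in YAML: its name, and indented under it one key for each argument. send_rows: Moves the arm, as the interface text tells. Its arguments: {"type":"object","properties":{"rotation":{"type":"array"},"offset":{"type":"array"},"hand":{"type":"array"}},"required":["rotation","offset","hand"]}

```bash
mkdir -p pics
cat > h.py <<'E'
import numpy as np, cv2
from workcell import read_state, camera, sign_off
def save(c,n,crop=None,s=1):
    im=c["img"][:,:,::-1]
    if crop: im=im[crop[1]:crop[3],crop[0]:crop[2]]
    cv2.imwrite("pics/"+n,cv2.resize(im,None,fx=s,fy=s,interpolation=cv2.INTER_CUBIC))
def ray(c,u,v):
    T=np.linalg.inv(c["world_to_cam"]); d=np.array([(u-c["cx"])/c["fx"],-(v-c["cy"])/c["fy"],-1.])
    return T[:3,3],T[:3,:3]@d
def onz(c,u,v,z):
    o,d=ray(c,u,v); return o+d*(z-o[2])/d[2]
def cloud(c):
    v,u=np.mgrid[0:400,0:640]; z=c["z_map"]
    p=np.stack([(u-c["cx"])/c["fx"]*z,-(v-c["cy"])/c["fy"]*z,-z],-1)
    T=np.linalg.inv(c["world_to_cam"]); return p@T[:3,:3].T+T[:3,3]
def proj(c,p):
    q=c["world_to_cam"]@np.r_[p,1]; return c["cx"]-c["fx"]*q[0]/q[2], c["cy"]+c["fy"]*q[1]/q[2]
E
python3 - <<'E'
from h import *
import pickle
print(read_state())
for n in["top","scene"]:
    c=camera(n); save(c,n+"0.png"); pickle.dump(c,open(n+".pkl","wb"))
    print(n,{k:c[k] for k in c if k not in("img","z_map","world_to_cam")}, np.linalg.inv(c["world_to_cam"])[:3].round(3).tolist())
E
```

```text
{'time_s': 0.0, 'joint_positions': array([-1.44700961e+00,  2.76601380e-01,  1.50614941e+00,  4.02170823e-05,
        1.36069332e+00, -1.20980343e-01]), 'dq': array([ 8.78806065e-05, -1.38965912e-03, -1.35370227e-03, -2.52769193e-04,
        8.22055722e-04, -1.36754209e-03]), 'effort': array([-1.61783282e-03, -4.16781700e+01, -2.45806503e+01, -2.07081998e-04,
        1.09940246e-02,  1.00555511e-05]), 'position': array([ 0.13929671, -0.55735575,  0.24742956]), 'eef_rot': array([-9.25753222e-04,  9.92520567e-01,  1.22074023e-01,  1.83634645e-05]), 'force': array([ 0.59956742, -0.4210572 ,  0.13794536]), 'torque': array([0.01729225, 0.04713512, 0.04451231]), 'gripper_width': 0.08571134828747999}
top {'fx': 390.76351722011844, 'fy': 390.76351722011844, 'cx': 314.7453312105854, 'cy': 201.34715173987706} [[-0.004, 0.992, -0.124, 0.478], [-1.0, -0.001, 0.018, 0.081], [0.018, 0.124, 0.992, 0.861]]
scene {'fx': 407.0649915099804, 'fy': 407.0649915099804, 'cx': 317.7325665157689, 'cy': 203.5992109945351} [[0.558, -0.499, 0.663, 1.171], [0.829, 0.316, -0.461, -0.351], [0.02, 0.807, 0.591, 0.605]]
```

View pics/top0.png

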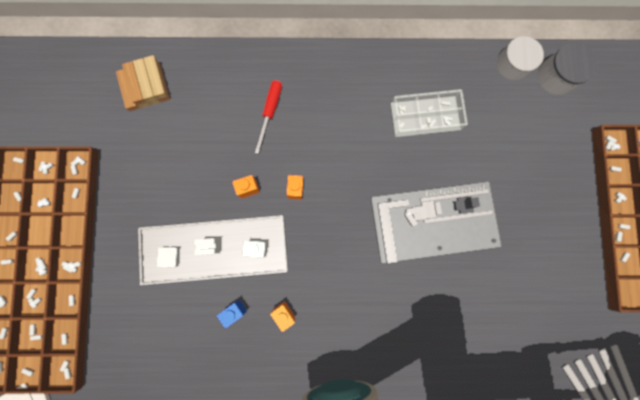

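View pics/scene0.png

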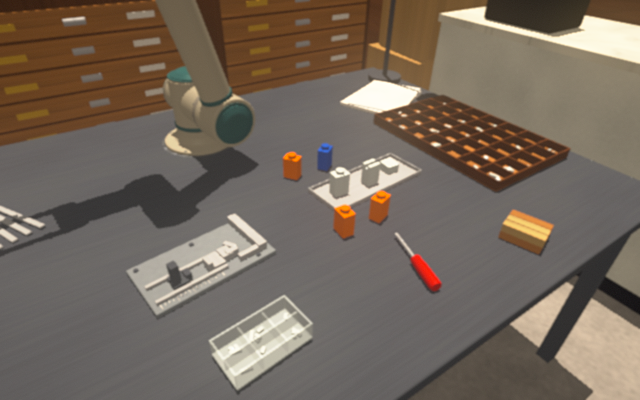

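Top view: candidates with a boss shape are the tray blocks at (255,248), (205,246) and (167,257), plus the orange ones at (245,186), (295,186), (283,317) and the blue one at (231,315). In the scene view the aluminium block at (340,180) has the boss, the one at (370,172) has the slot, and the one at (390,165) is low. So the master is top (255,248), the spacer (205,246) and the spare (167,257). Next I'll check this in a close crop and measure.

Run:
```python
from h import *
import pickle
t=pickle.load(open("top.pkl","rb")); s=pickle.load(open("scene.pkl","rb"))
a=cv2.resize(s["img"][140:220,290:430],(700,400),interpolation=cv2.INTER_CUBIC)
b=cv2.resize(t["img"][175:270,365:505],(280,190),interpolation=cv2.INTER_CUBIC)
b2=cv2.resize(t["img"][210:290,130:295],(420,190),interpolation=cv2.INTER_CUBIC)
cv2.imwrite("pics/crop1.png",np.vstack([a,np.hstack([b,b2])])[:,:,::-1])
P=cloud(t)
H=P[...,2]
def rect(mask,z,name):
    n,l,st,ce=cv2.connectedComponentsWithStats(mask.astype(np.uint8))
    for i in range(1,n):
        if st[i,4]<40: continue
        v,u=np.nonzero(l==i)
        p=np.array([onz(t,x,y,z)[:2] for x,y in zip(u,v)],np.float32)
        r=cv2.minAreaRect(p); print(name,ce[i].round(1),st[i,4],"c",np.round(r[0],4),"size",np.round(r[1],4),"ang",round(r[2],2),"medz",np.median(H[l==i]).round(4),"mean",p.mean(0).round(4))
U=np.mgrid[0:400,0:640]
def win(x0,y0,x1,y1):
    m=np.zeros((400,640),bool); m[y0:y1,x0:x1]=1; return m
rect(win(135,210,295,290)&(H>0.05)&(H<0.068),0.063,"blk")
rect(win(135,210,295,290)&(H>0.0682)&(H<0.08),0.072,"boss")
rect(win(135,210,295,290)&(H>0.02)&(H<0.032),0.027,"spare")
rect(win(365,175,505,270)&(H>0.008)&(H<0.2),0.012,"gauge")
rect(win(365,175,505,270)&(H>0.024)&(H<0.2),0.030,"rail/jaw")
rect(win(365,175,505,270)&(H>0.05)&(H<0.2),0.064,"post")
rect(win(120,200,300,295)&(H>0.008)&(H<0.2),0.013,"tray")
```

```text
blk [204.7 246.4] 292 c [0.4871 0.2896] size [0.03   0.0382] ang 1.97 medz 0.0621 mean [0.4871 0.2892]
blk [253.8 248.8] 217 c [0.4819 0.1912] size [0.043  0.0298] ang 85.42 medz 0.0631 mean [0.482  0.1904]
boss [252.4 248.8] 99 c [0.4816 0.1916] size [0.022  0.0198] ang 89.81 medz 0.0721 mean [0.4819 0.1919]
spare [166.4 256.9] 366 c [0.4668 0.3776] size [0.0399 0.0395] ang 89.76 medz 0.0268 mean [0.4659 0.3779]
gauge [434.9 222. ] 7912 c [ 0.5398 -0.1976] size [0.1455 0.2652] ang 7.56 medz 0.0131 mean [ 0.5392 -0.1971]
rail/jaw [466.5 204. ] 299 c [ 0.5758 -0.2611] size [0.0353 0.0544] ang 6.96 medz 0.0324 mean [ 0.5766 -0.2612]
rail/jaw [388.6 228. ] 691 c [ 0.5194 -0.1093] size [0.1264 0.0658] ang 7.36 medz 0.0297 mean [ 0.5255 -0.0912]
rail/jaw [421.8 212. ] 434 c [ 0.5606 -0.1669] size [0.0393 0.0795] ang 21.76 medz 0.0293 mean [ 0.5594 -0.1637]
post [473.6 202.2] 101 c [ 0.576  -0.2622] size [0.0202 0.0215] ang 8.37 medz 0.0639 mean [ 0.5761 -0.2622]
tray [205.8 250. ] 662 c [0.4811 0.2868] size [0.1199 0.3102] ang 4.84 medz 0.0127 mean [0.4804 0.2991]
tray [207.  246.5] 368 c [0.4877 0.2973] size [0.0321 0.0513] ang 1.97 medz 0.0603 mean [0.4875 0.2973]
tray [254.4 248.9] 347 c [0.4819 0.1957] size [0.0506 0.0317] ang 85.42 medz 0.0635 mean [0.482  0.1959]
tray [167.4 256.9] 404 c [0.4666 0.3804] size [0.045  0.0402] ang 89.76 medz 0.0266 mean [0.4656 0.3808]
```

View pics/crop1.png

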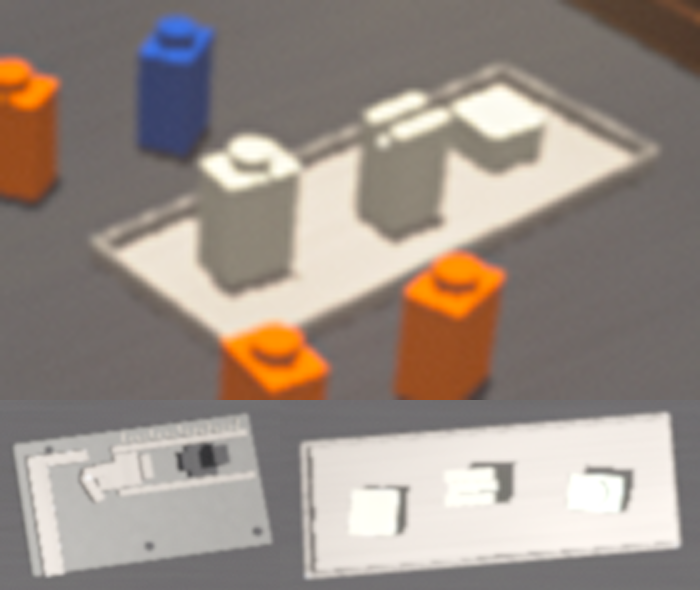

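Close crop: left block with the boss = master, middle with the slot = spacer, right low = spare. The gauge's x axis lies at about +7.5° world yaw. I'll stop over the gauge for a finer look with the wrist camera.

Request:
send_rows:
  rotation:
    - [0,0,0]
    - [0,0,0]
    - [0,0,0.05]
    - [0,0,0.1]
    - [0,0,0.114]
    - [0,0,0.114]
    - [0,0,0.114]
    - [0,0,0.114]
    - [0,0,0.114]
    - [0,0,0.114]
  offset:
    - [0.033,-0.022,-0.006]
    - [0.066,-0.044,-0.012]
    - [0.099,-0.066,-0.018]
    - [0.132,-0.088,-0.025]
    - [0.165,-0.111,-0.031]
    - [0.198,-0.133,-0.037]
    - [0.231,-0.155,-0.044]
    - [0.264,-0.177,-0.05]
    - [0.297,-0.2,-0.056]
    - [0.33,-0.222,-0.062]
  hand: [100,100,100,100,100,100,100,100,100,100]

```text
time_s: 0.93
position: [0.4063, -0.2602, 0.3101]
eef_rot: [-0.001, 0.998, 0.065, -0.0]
force: [0.4, -1.7, 0.5]
gripper_width: 0.0853
```

Request:
send_rows:
  rotation:
    - [0,0,0]
    - [0,0,0]
    - [0,0,0]
  offset:
    - [0.035,-0.03,-0.006]
    - [0.07,-0.055,-0.012]
    - [0.07,-0.055,-0.012]
  hand: [100,100,100]

```text
time_s: 1.18
position: [0.4723, -0.1921, 0.3227]
eef_rot: [-0.002, 0.998, 0.068, 0.002]
force: [0.6, -0.4, 0.1]
gripper_width: 0.0854
```

Run:
```python
from h import *
import pickle
c=camera("wrist"); pickle.dump(c,open("w1.pkl","wb")); save(c,"w1.png"); s=read_state(); print(s["position"],s["eef_rot"],s["force"])
P=cloud(c); H=P[...,2]; print("campos",np.linalg.inv(c["world_to_cam"])[:3,3], c["fx"])
for name,lo,hi,z in[("base",.007,.2,.012),("rail/jaw",.024,.2,.030),("post",.055,.2,.064)]:
    m=((H>lo)&(H<hi)&(c["z_map"]>0.1)).astype(np.uint8)
    n,l,st,ce=cv2.connectedComponentsWithStats(m)
    for i in range(1,n):
        if st[i,4]<300: continue
        v,u=np.nonzero(l==i); p=np.array([onz(c,x,y,z)[:2] for x,y in zip(u,v)],np.float32)
        r=cv2.minAreaRect(p); print(name,ce[i].round(),st[i],np.round(r[0],4),np.round(r[1],4),round(r[2],2),np.median(H[l==i]).round(4))
```

```text
[ 0.47155181 -0.19323984  0.32240634] [-0.00165976  0.99767943  0.06805851  0.00102402] [ 0.9596984   0.00163788 -0.55393958]
campos [ 0.55573473 -0.18211176  0.448072  ] 290.829804444174
base [23. 11.] [   0    0   50   26 1074] [0.6071 0.2183] [0.0284 0.0659] 7.74 0.0322
base [95. 18.] [  64    0   59   43 1946] [0.6145 0.1274] [0.074  0.0454] 85.39 0.0546
base [601. 177.] [  528     0   112   279 15166] [ 0.493  -0.5918] [0.4424 0.1767] 27.3 0.0165
base [331. 108.] [  235    56   194   108 19192] [ 0.5376 -0.1988] [0.1479 0.264 ] 7.78 0.012
base [ 71. 111.] [  0  62 110  92 947] [0.4866 0.2092] [0.1202 0.1643] 4.8 0.0122
base [ 40. 115.] [   0   92   77   40 1884] [0.4761 0.2207] [0.1087 0.0459] 86.24 0.0545
base [ 28. 200.] [   0  181   61   40 1349] [0.3383 0.2621] [0.0383 0.1081] 28.52 0.0517
base [ 97. 213.] [  69  192   58   43 1342] [0.3306 0.1537] [0.0471 0.0886] 35.77 0.054
base [ 38. 370.] [   0  335   82   65 2897] [-0.0351  0.3112] [0.0817 0.2533] 51.83 0.1537
base [160. 387.] [138 370  44  30 882] [-0.0387  0.0747] [0.0801 0.0909] 8.15 0.093
rail/jaw [16. 10.] [  0   0
[... 782 characters left out ...]
.28 0.0589
rail/jaw [ 38. 370.] [   0  335   82   65 2897] [-0.0107  0.2908] [0.0784 0.2428] 51.83 0.1537
rail/jaw [161. 388.] [138 370  44  30 843] [-0.0141  0.0641] [0.0768 0.0871] 8.15 0.0942
post [81. 15.] [ 64   0  33  36 964] [0.6077 0.1053] [0.0356 0.0361] 87.11 0.0606
post [ 28. 117.] [  7 102  42  30 932] [0.4818 0.186 ] [0.0492 0.0312] 85.75 0.0632
post [ 14. 206.] [  0 191  34  30 619] [0.3533 0.2299] [0.0304 0.0483] 34.88 0.0605
post [ 87. 219.] [ 69 203  38  32 653] [0.3463 0.1292] [0.0415 0.0398] 35.67 0.0602
post [ 38. 370.] [   0  335   82   65 2897] [0.0353 0.2524] [0.072  0.2231] 51.83 0.1537
post [161. 388.] [138 370  44  30 834] [0.0322 0.044 ] [0.0706 0.08  ] 8.15 0.0947
```

View pics/w1.png

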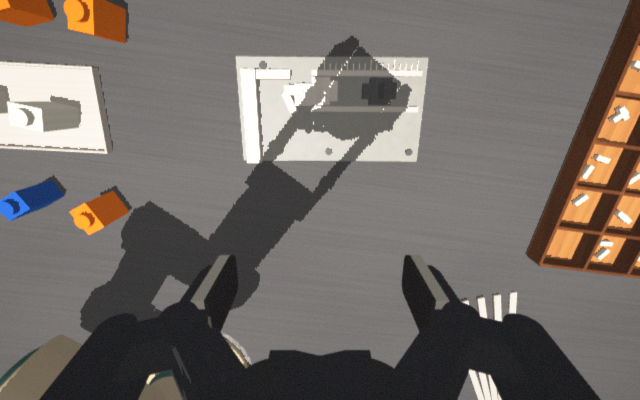

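The wrist view shows the gauge at (332,108), rail at (253,115), jaw at (300,96) and zero stop at (380,92), agreeing with the top view to about 2 mm. The master is at (28,115). Moving over the master now.

Request:
send_rows:
  rotation:
    - [0,0,0.05]
    - [0,0,0.1]
    - [0,0,0.15]
    - [0,0,0.21]
    - [0,0,0.21]
    - [0,0,0.21]
    - [0,0,0.21]
    - [0,0,0.21]
    - [0,0,0.21]
    - [0,0,0.21]
  offset:
    - [0.006,-0.038,0.01]
    - [0.012,-0.077,0.025]
    - [0.018,-0.115,0.04]
    - [0.025,-0.153,0.055]
    - [0.031,-0.191,0.07]
    - [0.037,-0.229,0.085]
    - [0.044,-0.267,0.1]
    - [0.05,-0.305,0.115]
    - [0.056,-0.343,0.13]
    - [0.0624,-0.3797,0.145]
  hand: [100,100,100,100,100,100,100,100,100,100]

```text
time_s: 2.07
position: [0.4814, 0.1922, 0.1777]
eef_rot: [-0.001, 0.999, -0.037, 0.001]
force: [1.2, -0.1, 0.4]
gripper_width: 0.0855
```

Request:
send_rows:
  rotation:
    - [0,0,0]
    - [0,0,0]
  offset:
    - [0,0,0.02]
    - [0,0,0.02]
  hand: [100,100]

```text
time_s: 2.23
position: [0.4783, 0.192, 0.1537]
eef_rot: [0.001, 0.999, -0.036, -0.004]
force: [-0.1, -0.5, 0.2]
gripper_width: 0.0856
```

Request:
send_rows:
  rotation:
    - [0,0,0]
    - [0,0,0]
    - [0,0,0]
    - [0,0,0]
    - [0,0,0]
  offset:
    - [0.003,0,0.01]
    - [0.003,0,0.03]
    - [0.003,0,0.05]
    - [0.003,0,0.065]
    - [0.003,0,0.065]
  hand: [100,100,100,100,100]

```text
time_s: 2.65
position: [0.4792, 0.1892, 0.0864]
eef_rot: [0.002, 0.999, -0.037, -0.006]
force: [-0.2, -0.6, 0.4]
gripper_width: 0.0854
```

Run:
```python
from h import *
s=read_state(); print(s["position"],s["eef_rot"],s["force"])
from scipy.spatial.transform import Rotation as R
q=s["eef_rot"]; print(R.from_quat([q[1],q[2],q[3],q[0]]).as_matrix().round(4))
c=camera("wrist"); P=cloud(c); H=P[...,2]
for lo,hi,z in[(.055,.068,.063),(.0685,.08,.072)]:
    m=((H>lo)&(H<hi)&(abs(P[...,1]-.19)<.05)&(abs(P[...,0]-.48)<.05)).astype(np.uint8)
    n,l,st,ce=cv2.connectedComponentsWithStats(m)
    for i in range(1,n):
        if st[i,4]<200: continue
        v,u=np.nonzero(l==i); p=np.array([onz(c,x,y,z)[:2] for x,y in zip(u,v)],np.float32)
        r=cv2.minAreaRect(p); print(z,ce[i].round(),st[i],np.round(r[0],4),np.round(r[1],4),round(r[2],2))
```

```text
[0.47923597 0.18918183 0.08636753] [ 0.00167523  0.99929295 -0.03701315 -0.00638899] [-0.175785   -0.62295986  0.37903617]
[[ 0.9972 -0.074  -0.0129]
 [-0.074  -0.9973 -0.0029]
 [-0.0126  0.0038 -0.9999]]
0.063 [314. 239.] [ 277  218   74   52 2535] [0.4839 0.1913] [0.0417 0.0329] 85.63
0.072 [313. 254.] [ 294  235   40   39 1199] [0.4826 0.1913] [0.0213 0.0236] 84.07
```

Request:
send_rows:
  rotation:
    - [0.004,0.0127,0]
    - [0.004,0.0127,0]
    - [0.004,0.0127,0]
    - [0.004,0.0127,0]
    - [0.004,0.0127,0]
  offset:
    - [0.0037,-0.0024,0.005]
    - [0.0037,-0.0024,0.02]
    - [0.0037,-0.0024,0.032]
    - [0.0037,-0.0024,0.038]
    - [0.0037,-0.0024,0.038]
  hand: [100,100,100,100,100]

```text
time_s: 3.12
position: [0.4838, 0.1912, 0.0495]
eef_rot: [-0.0, 0.999, -0.037, 0.001]
force: [0.7, -0.0, 0.5]
gripper_width: 0.0855
```

Request:
send_rows:
  rotation:
    - [0,0,0]
    - [0,0,0]
    - [0,0,0]
    - [0,0,0]
    - [0,0,0]
    - [0,0,0]
  offset:
    - [0,0,0]
    - [0,0,0]
    - [0,0,0]
    - [0,0,0]
    - [0,0,0]
    - [0,0,0]
  hand: [0,0,0,0,0,0]

```text
time_s: 3.62
position: [0.4846, 0.1914, 0.0505]
eef_rot: [-0.001, 0.999, -0.037, 0.002]
force: [-0.0, -0.4, 6.4]
gripper_width: 0.0413
```

```bash
cat >> h.py <<'E'
from scipy.spatial.transform import Rotation as R
O=np.array([.5675,-.0911]); A=np.deg2rad(7.5); E=np.array([[np.cos(A),np.sin(A)],[-np.sin(A),np.cos(A)]])
def st(tgt=None,yaw=None):
    s=read_state(); q=s["eef_rot"]; M=R.from_quat([q[1],q[2],q[3],q[0]]); p=s["position"]; m=M.as_matrix()
    y0=np.degrees(np.arctan2(m[1,0],m[0,0]))
    print("t",round(s["time_s"],2),"p",p.round(4),"yaw",y0.round(2),"tilt z",m[:,2].round(4),"F",s["force"].round(1),"T",s["torque"].round(2),"w",round(s["gripper_width"],4))
    print("gauge xy",(E@(p[:2]-O)).round(4),"F gauge",(E@s["force"][:2]).round(1))
    yaw=y0 if yaw is None else yaw; a=np.deg2rad(yaw)
    Md=R.from_matrix(np.array([[np.cos(a),np.sin(a),0],[np.sin(a),-np.cos(a),0],[0,0,-1]]))
    print("rot to upright/yaw",(M.inv()*Md).as_rotvec().round(4))
    if tgt is not None: print("offset",(m.T@(np.array(tgt)-p)).round(4))
def g2w(x,y,z): return np.r_[O+np.array([x,y])@E,z]
E
python3 -c "
from h import *
st(g2w(-.085,-.030,.13),7.5)"
```

```text
t 3.62 p [0.4846 0.1914 0.0505] yaw -4.26 tilt z [ 0.0042  0.001  -1.    ] F [-0.  -0.4  6.4] T [-0.09  0.06 -0.03] w 0.0413
gauge xy [-0.0454  0.2909] F gauge [-0.1 -0.4]
rot to upright/yaw [-0.0009 -0.0043 -0.2053]
offset [ 0.0269  0.3221 -0.0799]
```

Request:
send_rows:
  rotation:
    - [0,0,0]
    - [0,0,0]
    - [0,-0.004,-0.05]
    - [0,-0.004,-0.1]
    - [0,-0.004,-0.15]
    - [0,-0.004,-0.205]
    - [0,-0.004,-0.205]
    - [0,-0.004,-0.205]
    - [0,-0.004,-0.205]
    - [0,-0.004,-0.205]
  offset:
    - [0,0,-0.025]
    - [0,0,-0.055]
    - [0.003,0.03,-0.08]
    - [0.006,0.065,-0.08]
    - [0.009,0.1,-0.08]
    - [0.012,0.14,-0.08]
    - [0.016,0.18,-0.08]
    - [0.02,0.22,-0.08]
    - [0.023,0.26,-0.08]
    - [0.025,0.295,-0.08]
  hand: [0,0,0,0,0,0,0,0,0,0]

```text
time_s: 4.45
position: [0.4867, -0.107, 0.1298]
eef_rot: [-0.0, 0.998, 0.065, -0.0]
force: [0.6, -0.0, -2.8]
gripper_width: 0.0406
```

Request:
send_rows:
  rotation:
    - [0,0,0]
    - [0,0,0]
  offset:
    - [0,0.01,0]
    - [0,0.01,0]
  hand: [0,0]

```text
time_s: 4.62
position: [0.4881, -0.1199, 0.1294]
eef_rot: [0.0, 0.998, 0.063, -0.0]
force: [0.1, 0.2, -2.1]
gripper_width: 0.041
```

```bash
python3 -c "
from h import *
st(g2w(-.085,-.030,.064),7.5)
c=camera('wrist'); save(c,'w2.png')
c=camera('top'); save(c,'top2.png',(360,160,520,280),4)"
```

```text
t 4.62 p [ 0.4881 -0.1199  0.1294] yaw 7.23 tilt z [-2.e-04 -4.e-04 -1.e+00] F [ 0.1  0.2 -2.1] T [0.01 0.04 0.02] w 0.041
gauge xy [-0.0825 -0.0182] F gauge [0.1 0.2]
rot to upright/yaw [ 0.0004  0.0003 -0.0047]
offset [-0.0024  0.0118  0.0654]
```

View pics/w2.png

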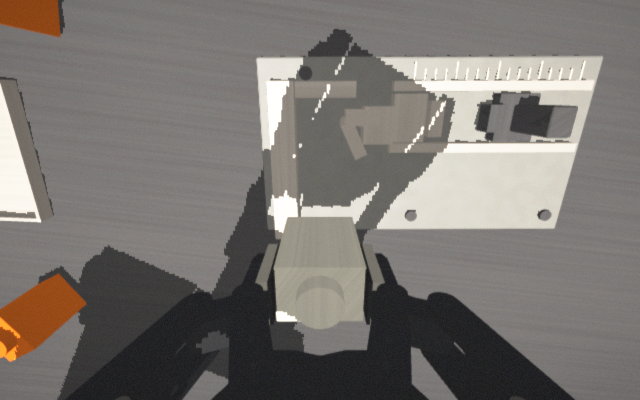

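The master hangs upright in the grip, boss at (320,300); the gauge lies ahead of it with the rail's working face at u≈297. Lowering to the bed.

Request:
send_rows:
  rotation:
    - [0,0,-0.0047]
    - [0,0,-0.0047]
    - [0,0,-0.0047]
    - [0,0,-0.0047]
    - [0,0,-0.0047]
    - [0,0,-0.0047]
  offset:
    - [-0.0024,0.0118,0.005]
    - [-0.0024,0.0118,0.025]
    - [-0.0024,0.0118,0.045]
    - [-0.0024,0.0118,0.06]
    - [-0.0024,0.0118,0.0635]
    - [-0.0024,0.0118,0.0635]
  hand: [0,0,0,0,0,0]

```text
time_s: 5.22
position: [0.4852, -0.1264, 0.0646]
eef_rot: [-0.002, 0.998, 0.068, -0.002]
force: [0.3, -0.3, -3.1]
gripper_width: 0.0412
```

Request:
send_rows:
  rotation:
    - [0,0,0]
    - [0,0,0]
    - [0,0,0]
    - [0,0,0]
    - [0,0,0]
    - [0,0,0]
  offset:
    - [0,0,0.001]
    - [0,0,0.002]
    - [0,0,0.003]
    - [0,0,0.004]
    - [0,0,0.0045]
    - [0,0,0.0045]
  hand: [0,0,0,0,0,0]

```text
time_s: 5.72
position: [0.4853, -0.1264, 0.0604]
eef_rot: [-0.002, 0.998, 0.068, -0.002]
force: [-0.4, 0.5, -2.3]
gripper_width: 0.0413
```

```bash
python3 -c "
from h import *
st(g2w(-.085,-.022,.06),7.5)"
```

```text
t 5.72 p [ 0.4853 -0.1264  0.0604] yaw 7.74 tilt z [-0.0046  0.0039 -1.    ] F [-0.4  0.5 -2.3] T [-0.04 -0.02  0.03] w 0.0413
gauge xy [-0.0861 -0.0243] F gauge [-0.4  0.5]
rot to upright/yaw [-0.0045  0.004   0.0043]
offset [ 0.0011 -0.0023  0.0004]
```

Request:
send_rows:
  rotation:
    - [-0.0045,0.004,0.0043]
    - [-0.0045,0.004,0.0043]
    - [-0.0045,0.004,0.0043]
    - [-0.0045,0.004,0.0043]
  offset:
    - [0,0,0.0005]
    - [0,0,0.001]
    - [0,0,0.0013]
    - [0,0,0.0013]
  hand: [0,0,0,0]

```text
time_s: 6.05
position: [0.4852, -0.1265, 0.0595]
eef_rot: [0.0, 0.998, 0.065, 0.0]
force: [-1.1, 0.3, 2.1]
gripper_width: 0.0409
```

```bash
python3 -c "
from h import *
st(g2w(-.085,-.022,.06),7.5)"
```

```text
t 6.05 p [ 0.4852 -0.1265  0.0595] yaw 7.5 tilt z [ 0.e+00 -2.e-04 -1.e+00] F [-1.1  0.3  2.1] T [-0.01  0.15 -0.07] w 0.0409
gauge xy [-0.0862 -0.0243] F gauge [-1.1  0.4]
rot to upright/yaw [ 0.0002  0.     -0.0001]
offset [ 0.0012 -0.0023 -0.0005]
```

Request:
send_rows:
  rotation:
    - [0,0,0]
    - [0,0,0]
    - [0,0,0]
    - [0,0,0]
  offset:
    - [0,-0.0007,-0.0002]
    - [0,-0.0014,-0.0003]
    - [0,-0.0022,-0.0003]
    - [0,-0.0025,-0.0003]
  hand: [0,0,0,0]

```text
time_s: 6.38
position: [0.4848, -0.1238, 0.0596]
eef_rot: [-0.0, 0.998, 0.065, -0.0]
force: [0.1, -0.2, -2.6]
gripper_width: 0.0408
```

```bash
python3 -c "
from h import *
st(g2w(-.065,-.021,.0598),7.5)"
```

```text
t 6.38 p [ 0.4848 -0.1238  0.0596] yaw 7.49 tilt z [-3.e-04  1.e-04 -1.e+00] F [ 0.1 -0.2 -2.6] T [ 0.01 -0.    0.02] w 0.0408
gauge xy [-0.0863 -0.0216] F gauge [ 0.1 -0.2]
rot to upright/yaw [-0.0001  0.0003 -0.0001]
offset [ 0.0213 -0.0006 -0.0003]
```

Request:
send_rows:
  rotation:
    - [0,0,0]
    - [0,0,0]
    - [0,0,0]
    - [0,0,0]
  offset:
    - [0,-0.0005,0]
    - [0,-0.001,0]
    - [0,-0.0015,0]
    - [0,-0.002,0]
  hand: [0,0,0,0]

```text
time_s: 6.72
position: [0.4848, -0.1228, 0.0596]
eef_rot: [0.001, 0.998, 0.066, 0.0]
force: [0.7, -4.8, -3.0]
gripper_width: 0.0411
```

Request:
send_rows:
  rotation:
    - [0,0,0]
    - [0,0,0]
    - [0,0,0]
    - [0,0,0]
    - [0,0,0]
    - [0,0,0]
    - [0,0,0]
    - [0,0,0]
  offset:
    - [0.003,-0.0004,0]
    - [0.008,-0.0004,0]
    - [0.013,-0.0004,0]
    - [0.018,-0.0004,0]
    - [0.023,-0.0004,0]
    - [0.028,-0.0004,0]
    - [0.032,-0.0004,0]
    - [0.034,-0.0004,0]
  hand: [0,0,0,0,0,0,0,0]

```text
time_s: 7.38
position: [0.5195, -0.1183, 0.0596]
eef_rot: [0.001, 0.998, 0.066, 0.0]
force: [-1.3, -5.9, -1.8]
gripper_width: 0.041
```

```bash
python3 -c "
from h import *
st(g2w(-.03,-.0205,.0598),7.5)"
```

```text
t 7.38 p [ 0.5195 -0.1183  0.0596] yaw 7.59 tilt z [ 9.0e-04 -2.9e-03 -1.0e+00] F [-1.3 -5.9 -1.8] T [-1.05  0.19 -0.01] w 0.041
gauge xy [-0.0512 -0.0207] F gauge [-2.1 -5.7]
rot to upright/yaw [ 0.003  -0.0005  0.0016]
offset [ 0.0212 -0.0001 -0.0002]
```

Request:
send_rows:
  rotation:
    - [0.003,0,0.0016]
    - [0.003,0,0.0016]
    - [0.003,0,0.0016]
    - [0.003,0,0.0016]
    - [0.003,0,0.0016]
    - [0.003,0,0.0016]
    - [0.003,0,0.0016]
    - [0.003,0,0.0016]
    - [0.003,0,0.0016]
  offset:
    - [0.0025,0,0]
    - [0.005,0,0]
    - [0.0075,0,0]
    - [0.01,0,0]
    - [0.0125,0,0]
    - [0.015,0,0]
    - [0.0175,0,0]
    - [0.02,0,0]
    - [0.022,0,0]
  hand: [0,0,0,0,0,0,0,0,0]

```text
time_s: 8.13
position: [0.5374, -0.116, 0.0596]
eef_rot: [0.0, 0.998, 0.066, -0.004]
force: [-9.2, -7.1, 6.1]
gripper_width: 0.0414
```

```bash
python3 -c "
from h import *
st(g2w(-.013,-.0205,.0598),7.5)"
```

```text
t 8.13 p [ 0.5374 -0.116   0.0596] yaw 7.62 tilt z [-0.0083 -0.0013 -1.    ] F [-9.2 -7.1  6.1] T [-1.64  1.78  0.01] w 0.0414
gauge xy [-0.0331 -0.0207] F gauge [-10.1  -5.8]
rot to upright/yaw [0.0002 0.0084 0.0021]
offset [ 0.0201 -0.0002 -0.0004]
```

Request:
send_rows:
  rotation:
    - [0,0.008,0.002]
    - [0,0.008,0.002]
    - [0,0.008,0.002]
    - [0,0.008,0.002]
    - [0,0.008,0.002]
    - [0,0.008,0.002]
    - [0,0.008,0.002]
  offset:
    - [0.0035,0.0002,-0.0003]
    - [0.005,0.0004,-0.0006]
    - [0.0065,0.0005,-0.0006]
    - [0.008,0.0005,-0.0006]
    - [0.0095,0.0005,-0.0006]
    - [0.011,0.0005,-0.0006]
    - [0.012,0.0005,-0.0006]
  hand: [0,0,0,0,0,0,0]

```text
time_s: 8.72
position: [0.547, -0.1148, 0.0596]
eef_rot: [-0.0, 0.998, 0.066, -0.003]
force: [-4.7, -5.7, 0.1]
gripper_width: 0.0414
```

```bash
python3 -c "
from h import *
st(g2w(-.013,-.0205,.0598),7.5)"
```

```text
t 8.72 p [ 0.547  -0.1148  0.0596] yaw 7.56 tilt z [-5.8e-03 -1.0e-04 -1.0e+00] F [-4.7 -5.7  0.1] T [-1.11  0.88  0.02] w 0.0414
gauge xy [-0.0235 -0.0208] F gauge [-5.4 -5. ]
rot to upright/yaw [-0.0007  0.0058  0.001 ]
offset [ 0.0105 -0.0003 -0.0002]
```

Request:
send_rows:
  rotation:
    - [0,0.006,0.001]
    - [0,0.006,0.001]
    - [0,0.006,0.001]
    - [0,0.006,0.001]
    - [0,0.006,0.001]
    - [0,0.006,0.001]
  offset:
    - [0.002,0.0005,0]
    - [0.0035,0.0008,0]
    - [0.0045,0.0008,0]
    - [0.006,0.0008,0]
    - [0.007,0.0008,0]
    - [0.008,0.0008,0]
  hand: [0,0,0,0,0,0]

```text
time_s: 9.22
position: [0.5524, -0.1142, 0.0596]
eef_rot: [-0.001, 0.998, 0.066, -0.003]
force: [-6.1, -3.5, 2.5]
gripper_width: 0.0413
```

```bash
python3 -c "
from h import *
st(g2w(-.013,-.0205,.0598),7.5)"
```

```text
t 9.22 p [ 0.5524 -0.1142  0.0596] yaw 7.55 tilt z [-0.0058  0.0013 -1.    ] F [-6.1 -3.5  2.5] T [-0.93  1.12  0.02] w 0.0413
gauge xy [-0.018  -0.0209] F gauge [-6.5 -2.6]
rot to upright/yaw [-0.002   0.0056  0.0008]
offset [ 0.005  -0.0004 -0.0003]
```

Request:
send_rows:
  rotation:
    - [0,0.0055,0.001]
    - [0,0.0055,0.001]
    - [0,0.0055,0.001]
    - [0,0.0055,0.001]
    - [0,0.0055,0.001]
  offset:
    - [0.0018,0.0004,-0.0004]
    - [0.0026,0.0005,-0.0004]
    - [0.0034,0.0005,-0.0004]
    - [0.0042,0.0005,-0.0004]
    - [0.0048,0.0005,-0.0004]
  hand: [0,0,0,0,0]

```text
time_s: 9.63
position: [0.5546, -0.1139, 0.0596]
eef_rot: [-0.001, 0.998, 0.066, -0.003]
force: [-5.2, -4.9, 0.8]
gripper_width: 0.041
```

```bash
python3 -c "
from h import *
st(g2w(-.013,-.0205,.0598),7.5)"
```

```text
t 9.63 p [ 0.5546 -0.1139  0.0596] yaw 7.54 tilt z [-0.0063  0.0022 -1.    ] F [-5.2 -4.9  0.8] T [-1.11  1.01  0.08] w 0.041
gauge xy [-0.0158 -0.0209] F gauge [-5.8 -4.1]
rot to upright/yaw [-0.003   0.0059  0.0007]
offset [ 0.0028 -0.0004 -0.0002]
```

Request:
send_rows:
  rotation:
    - [-0.002,0.0055,0.0007]
    - [-0.002,0.0055,0.0007]
    - [-0.002,0.0055,0.0007]
    - [-0.002,0.0055,0.0007]
    - [-0.002,0.0055,0.0007]
  offset:
    - [0.002,0.0006,-0.0002]
    - [0.0028,0.001,-0.0003]
    - [0.0034,0.001,-0.0003]
    - [0.0042,0.001,-0.0003]
    - [0.0048,0.001,-0.0003]
  hand: [0,0,0,0,0]

```text
time_s: 10.05
position: [0.5568, -0.1137, 0.0596]
eef_rot: [-0.001, 0.998, 0.066, -0.003]
force: [-5.4, -5.0, 2.8]
gripper_width: 0.0411
```

```bash
python3 -c "
from h import *
st(g2w(-.013,-.0205,.0598),7.5)
c=camera('scene'); save(c,'s3.png',(120,200,290,320),4)"
```

```text
t 10.05 p [ 0.5568 -0.1137  0.0596] yaw 7.53 tilt z [-0.0066  0.002  -1.    ] F [-5.4 -5.   2.8] T [-0.83  0.99  0.01] w 0.0411
gauge xy [-0.0135 -0.021 ] F gauge [-6.  -4.3]
rot to upright/yaw [-0.0028  0.0063  0.0005]
offset [ 0.0005 -0.0005 -0.0002]
```

View pics/s3.png

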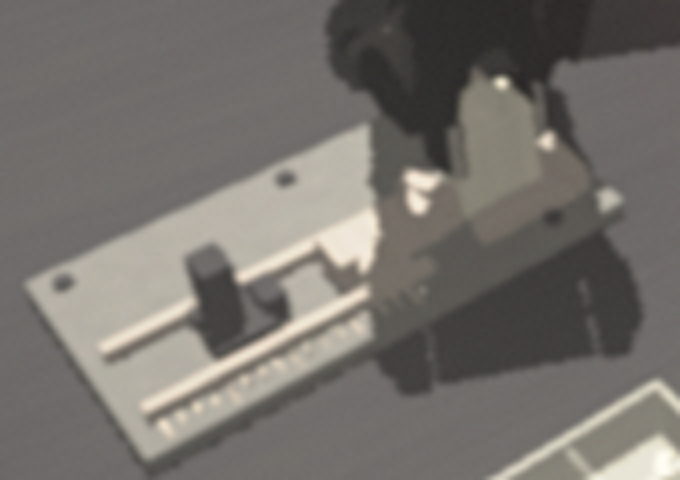

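Scene crop: the master is between rail and jaw, upright, with the zero stop's post at (215,290) well back. I can't yet tell whether it is home, so I'll keep creeping.

Request:
send_rows:
  rotation:
    - [-0.002,0.006,0.0005]
    - [-0.002,0.006,0.0005]
    - [-0.002,0.006,0.0005]
    - [-0.002,0.006,0.0005]
    - [-0.002,0.006,0.0005]
  offset:
    - [0.002,0.001,-0.0004]
    - [0.0028,0.0015,-0.0006]
    - [0.0034,0.0015,-0.0006]
    - [0.004,0.0015,-0.0006]
    - [0.0045,0.0015,-0.0006]
  hand: [0,0,0,0,0]

```text
time_s: 10.52
position: [0.5593, -0.1134, 0.0596]
eef_rot: [-0.002, 0.998, 0.065, -0.003]
force: [-4.8, -2.6, 0.3]
gripper_width: 0.0412
```

```bash
python3 -c "
from h import *
st(g2w(-.013,-.0205,.0598),7.5)"
```

```text
t 10.52 p [ 0.5593 -0.1134  0.0596] yaw 7.5 tilt z [-0.0056  0.0029 -1.    ] F [-4.8 -2.6  0.3] T [-0.52  0.83 -0.05] w 0.0412
gauge xy [-0.0111 -0.021 ] F gauge [-5.1 -1.9]
rot to upright/yaw [-0.0036  0.0052  0.    ]
offset [-0.0019 -0.0005 -0.0002]
```

Request:
send_rows:
  rotation:
    - [-0.002,0.005,0]
    - [-0.002,0.005,0]
    - [-0.002,0.005,0]
    - [-0.002,0.005,0]
    - [-0.002,0.005,0]
  offset:
    - [0.002,0.0006,-0.0003]
    - [0.0026,0.0008,-0.0004]
    - [0.0032,0.0008,-0.0004]
    - [0.0038,0.0008,-0.0004]
    - [0.0043,0.0008,-0.0004]
  hand: [0,0,0,0,0]

```text
time_s: 10.93
position: [0.56, -0.1132, 0.0596]
eef_rot: [-0.001, 0.998, 0.066, -0.004]
force: [-8.5, -4.4, 4.0]
gripper_width: 0.0413
```

```bash
python3 -c "
from h import *
st(g2w(-.013,-.0205,.0598),7.5)"
```

```text
t 10.93 p [ 0.56   -0.1132  0.0596] yaw 7.55 tilt z [-0.0086  0.0023 -1.    ] F [-8.5 -4.4  4. ] T [-1.05  1.52 -0.05] w 0.0413
gauge xy [-0.0103 -0.0209] F gauge [-9.  -3.3]
rot to upright/yaw [-0.0034  0.0082  0.0009]
offset [-0.0027 -0.0004 -0.0002]
```

Request:
send_rows:
  rotation:
    - [-0.002,0.008,0]
    - [-0.002,0.008,0]
    - [-0.002,0.008,0]
    - [-0.002,0.008,0]
    - [-0.002,0.008,0]
    - [-0.002,0.008,0]
    - [-0.002,0.008,0]
    - [-0.002,0.008,0]
    - [-0.002,0.008,0]
    - [-0.002,0.008,0]
  offset:
    - [0.0036,0.0004,-0.0003]
    - [0.0041,0.0004,-0.0003]
    - [0.0045,0.0004,-0.0003]
    - [0.0045,0.0004,-0.0003]
    - [0.0045,0.0004,-0.0003]
    - [0.0045,0.0004,-0.0003]
    - [0.0045,0.0004,-0.0003]
    - [0.0045,0.0004,-0.0003]
    - [0.0045,0.0004,-0.0003]
    - [0.0045,0.0004,-0.0003]
  hand: [0,0,0,0,0,0,0,0,0,0]

```text
time_s: 11.77
position: [0.5601, -0.1131, 0.0596]
eef_rot: [-0.001, 0.998, 0.066, -0.005]
force: [-9.8, -6.3, 4.6]
gripper_width: 0.0411
```

```bash
python3 -c "
from h import *
st(g2w(-.013,-.0205,.0598),7.5)"
```

```text
t 11.77 p [ 0.5601 -0.1131  0.0596] yaw 7.62 tilt z [-0.0099  0.0012 -0.9999] F [-9.8 -6.3  4.6] T [-1.3   1.7  -0.11] w 0.0411
gauge xy [-0.0102 -0.0209] F gauge [-10.6  -5. ]
rot to upright/yaw [-0.0025  0.0097  0.002 ]
offset [-0.0028 -0.0004 -0.0002]
```

Request:
send_rows:
  rotation:
    - [-0.002,0.008,0]
    - [-0.002,0.008,0]
    - [-0.002,0.008,0]
    - [-0.002,0.008,0]
    - [-0.002,0.008,0]
    - [-0.002,0.008,0]
    - [-0.002,0.008,0]
    - [-0.002,0.008,0]
    - [-0.002,0.008,0]
  offset:
    - [0.0047,0.0008,-0.0003]
    - [0.0051,0.0012,-0.0003]
    - [0.0055,0.0012,-0.0003]
    - [0.0055,0.0012,-0.0003]
    - [0.0055,0.0012,-0.0003]
    - [0.0055,0.0012,-0.0003]
    - [0.0055,0.0012,-0.0003]
    - [0.0055,0.0012,-0.0003]
    - [0.0055,0.0012,-0.0003]
  hand: [0,0,0,0,0,0,0,0,0]

```text
time_s: 12.52
position: [0.5602, -0.1132, 0.0596]
eef_rot: [-0.001, 0.998, 0.067, -0.007]
force: [-10.9, -5.2, 6.1]
gripper_width: 0.041
```

```bash
python3 -c "
from h import *
st(g2w(-.013,-.0205,.0598),7.5)"
```

```text
t 12.52 p [ 0.5602 -0.1132  0.0596] yaw 7.66 tilt z [-0.0133  0.0012 -0.9999] F [-10.9  -5.2   6.1] T [-1.08  1.94 -0.12] w 0.041
gauge xy [-0.0101 -0.0209] F gauge [-11.5  -3.7]
rot to upright/yaw [-0.0029  0.013   0.0028]
offset [-0.0029 -0.0004 -0.0001]
```

Request:
send_rows:
  rotation:
    - [-0.002,0.01,0]
    - [-0.002,0.013,0]
    - [-0.002,0.013,0]
  offset:
    - [0.003,0.0008,0]
    - [0.0015,0.0008,0]
    - [0.0012,0.0008,0]
  hand: [0,0,0]

```text
time_s: 12.77
position: [0.5598, -0.1133, 0.0596]
eef_rot: [-0.001, 0.998, 0.067, -0.002]
force: [-4.4, -2.6, 2.1]
gripper_width: 0.0411
```

Request:
send_rows:
  rotation:
    - [0,0,0]
    - [0,0,0]
    - [0,0,0]
    - [0,0,0]
    - [0,0,0]
    - [0,0,0]
  offset:
    - [0,0,0]
    - [0,0,0]
    - [0,0,0]
    - [0,0,0]
    - [0,0,0]
    - [0,0,0]
  hand: [100,100,100,100,100,100]

```text
time_s: 13.27
position: [0.5601, -0.1131, 0.0596]
eef_rot: [-0.001, 0.998, 0.067, -0.001]
force: [0.4, -0.2, -0.2]
gripper_width: 0.0851
```

```bash
python3 -c "
from h import *
st(g2w(-.015,-.0205,.15),7.5)"
```

```text
t 13.27 p [ 0.5601 -0.1131  0.0596] yaw 7.65 tilt z [-0.0029  0.0022 -1.    ] F [ 0.4 -0.2 -0.2] T [ 0.   -0.    0.01] w 0.0851
gauge xy [-0.0102 -0.0208] F gauge [ 0.3 -0.3]
rot to upright/yaw [-0.0026  0.0026  0.0026]
offset [-0.0051 -0.0006 -0.0903]
```

Request:
send_rows:
  rotation:
    - [-0.002,0.0026,0.0026]
    - [-0.002,0.0026,0.0026]
    - [-0.002,0.0026,0.0026]
    - [-0.002,0.0026,0.0026]
    - [-0.002,0.0026,0.0026]
    - [-0.002,0.0026,0.0026]
    - [-0.002,0.0026,0.0026]
    - [-0.002,0.0026,0.0026]
    - [-0.002,0.0026,0.0026]
    - [-0.002,0.0026,0.0026]
  offset:
    - [0,0,-0.02]
    - [0,0,-0.05]
    - [0,0,-0.08]
    - [0,0.03,-0.09]
    - [0,0.07,-0.09]
    - [0,0.11,-0.09]
    - [0,0.15,-0.09]
    - [0,0.18,-0.09]
    - [0,0.187,-0.09]
    - [0,0.187,-0.09]
  hand: [100,100,100,100,60,0,0,0,0,0]

```text
time_s: 14.1
position: [0.5854, -0.301, 0.1486]
eef_rot: [-0.0, 0.998, 0.064, 0.0]
force: [0.1, 1.0, -0.2]
gripper_width: 0.0123
```

```bash
cat > post.py <<'E'
from h import *
def post(c):
    P=cloud(c); H=P[...,2]; G=(P[...,:2]-O)@E.T
    m=(H>.059)&(H<.069)&(abs(G[...,0]+.015)<.03)&(abs(G[...,1]+.165)<.045)
    v,u=np.nonzero(m)
    if len(u)<20: print("no post",len(u)); return
    g=np.array([E@(onz(c,x,y,.064)[:2]-O) for x,y in zip(u,v)]); print("post top x",np.percentile(g[:,0],[2,50,98]).round(4),"y",np.percentile(g[:,1],[2,50,98]).round(4),len(u))
def blk(c,z=.072):
    P=cloud(c); H=P[...,2]; G=(P[...,:2]-O)@E.T
    m=(H>z-.006)&(H<z+.005)&(abs(G[...,0]+.015)<.04)&(abs(G[...,1]+.021)<.04)
    v,u=np.nonzero(m)
    g=np.array([E@(onz(c,x,y,z)[:2]-O) for x,y in zip(u,v)],np.float32); r=cv2.minAreaRect(g); print("blk",np.round(r[0],4),np.round(r[1],4),round(r[2],1),len(u))
E
python3 -c "
from post import *
st(g2w(-.015,-.205,.15),7.5)
for n in ['top','wrist']:
    c=camera(n); print(n); post(c)
    try: blk(c)
    except Exception as e: print(e)
    save(c,n+'4.png',(360,160,520,280) if n=='top' else None, 4 if n=='top' else 1)"
```

```text
t 14.1 p [ 0.5854 -0.301   0.1486] yaw 7.32 tilt z [ 1.e-04  4.e-04 -1.e+00] F [ 0.1  1.  -0.2] T [ 0.   -0.   -0.01] w 0.0123
gauge xy [-0.0097 -0.2105] F gauge [0.3 0.9]
rot to upright/yaw [-0.0003 -0.0001 -0.0032]
offset [-0.0054 -0.0055 -0.0014]
top
post top x [-0.023  -0.0137 -0.0041] y [-0.1811 -0.1725 -0.164 ] 83
blk [-0.0132 -0.02  ] [0.0302 0.0436] 0.0 219
wrist
post top x [-0.0228 -0.0126 -0.0026] y [-0.1826 -0.1748 -0.167 ] 505
blk [-0.0124 -0.0245] [0.0472 0.032 ] 90.0 1569
```

View pics/wrist4.png

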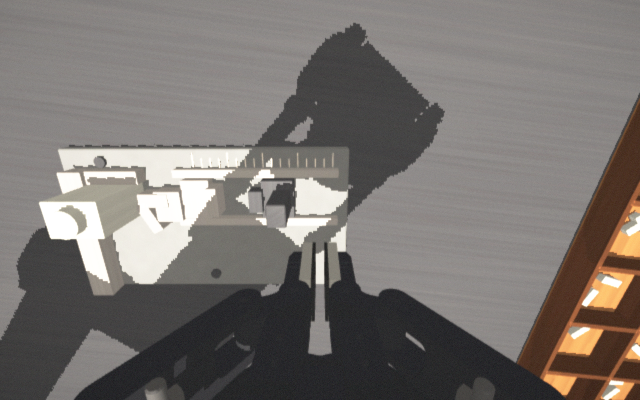

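Wrist view: the master stands at (85,215) between rail and jaw at the end stop, the zero stop's post top is at (282,205), and the closed fingers are behind it. Block and post both show my gauge origin is about 1.5 mm short in x, so I'll correct that and go down behind the post.

Request:
send_rows:
  rotation:
    - [0,0,-0.003]
    - [0,0,-0.003]
    - [0,0,-0.003]
    - [0,0,-0.003]
    - [0,0,-0.003]
    - [0,0,-0.003]
  offset:
    - [-0.004,-0.002,0.01]
    - [-0.004,-0.002,0.04]
    - [-0.004,-0.002,0.075]
    - [-0.004,-0.002,0.095]
    - [-0.004,-0.002,0.098]
    - [-0.004,-0.002,0.098]
  hand: [0,0,0,0,0,0]

```text
time_s: 14.7
position: [0.5796, -0.2934, 0.0495]
eef_rot: [-0.003, 0.998, 0.067, -0.002]
force: [0.3, -1.3, 0.1]
gripper_width: 0.0002
```

```bash
sed -i 's/O=np.array.*; A=/O=np.array([.5690,-.0909]); A=/' h.py; python3 -c "
from h import *
st(g2w(-.015,-.196,.051),7.5)"
```

```text
t 14.7 p [ 0.5796 -0.2934  0.0495] yaw 7.74 tilt z [-0.0043  0.0051 -1.    ] F [ 0.3 -1.3  0.1] T [-0.05 -0.04  0.03] w 0.0002
gauge xy [-0.0159 -0.2021] F gauge [ 0.1 -1.3]
rot to upright/yaw [-0.0056  0.0036  0.0042]
offset [ 0.001  -0.0061 -0.0015]
```

Request:
send_rows:
  rotation:
    - [-0.005,0.0036,0.004]
    - [-0.005,0.0036,0.004]
    - [-0.005,0.0036,0.004]
    - [-0.005,0.0036,0.004]
    - [-0.005,0.0036,0.004]
    - [-0.005,0.0036,0.004]
    - [-0.005,0.0036,0.004]
    - [-0.005,0.0036,0.004]
    - [-0.005,0.0036,0.004]
    - [-0.005,0.0036,0.004]
  offset:
    - [0.001,-0.002,-0.001]
    - [0.001,-0.004,-0.001]
    - [0.001,-0.006,-0.001]
    - [0.001,-0.008,-0.001]
    - [0.001,-0.01,-0.001]
    - [0.001,-0.012,-0.001]
    - [0.001,-0.014,-0.001]
    - [0.001,-0.016,-0.001]
    - [0.001,-0.018,-0.001]
    - [0.001,-0.019,-0.001]
  hand: [0,0,0,0,0,0,0,0,0,0]

```text
time_s: 15.53
position: [0.5783, -0.2743, 0.0507]
eef_rot: [-0.0, 0.998, 0.065, 0.0]
force: [2.0, -2.8, 1.7]
gripper_width: 0.0001
```

```bash
python3 -c "
from post import *
st(g2w(-.015,-.1695,.051),7.5)"
```

```text
t 15.53 p [ 0.5783 -0.2743  0.0507] yaw 7.5 tilt z [ 5.e-04  5.e-04 -1.e+00] F [ 2.  -2.8  1.7] T [-0.31 -0.18 -0.03] w 0.0001
gauge xy [-0.0148 -0.183 ] F gauge [ 1.6 -3.1]
rot to upright/yaw [-0.0004 -0.0006  0.    ]
offset [-0.0002 -0.0135 -0.0003]
```

Request:
send_rows:
  rotation:
    - [0,0,0]
    - [0,0,0]
    - [0,0,0]
    - [0,0,0]
    - [0,0,0]
    - [0,0,0]
    - [0,0,0]
    - [0,0,0]
    - [0,0,0]
    - [0,0,0]
  offset:
    - [0,-0.0015,0]
    - [0,-0.0025,0]
    - [0,-0.0035,0]
    - [0,-0.0045,0]
    - [0,-0.0055,0]
    - [0,-0.0065,0]
    - [0,-0.0075,0]
    - [0,-0.0085,0]
    - [0,-0.0095,0]
    - [0,-0.0103,0]
  hand: [0,0,0,0,0,0,0,0,0,0]

```text
time_s: 16.37
position: [0.5769, -0.2639, 0.0507]
eef_rot: [-0.0, 0.998, 0.065, 0.0]
force: [1.5, -1.9, 2.2]
gripper_width: -0.0001
```

```bash
python3 -c "
from post import *
st(g2w(-.015,-.1695,.051),7.5)"
```

```text
t 16.37 p [ 0.5769 -0.2639  0.0507] yaw 7.5 tilt z [ 4.e-04  6.e-04 -1.e+00] F [ 1.5 -1.9  2.2] T [-0.33 -0.15 -0.02] w -0.0001
gauge xy [-0.0148 -0.1726] F gauge [ 1.2 -2.1]
rot to upright/yaw [-0.0005 -0.0005  0.0001]
offset [-0.0002 -0.0031 -0.0003]
```

Request:
send_rows:
  rotation:
    - [0,0,0]
    - [0,0,0]
    - [0,0,0]
    - [0,0,0]
    - [0,0,0]
    - [0,0,0]
  offset:
    - [0,-0.0008,0]
    - [0,-0.0013,0]
    - [0,-0.0018,0]
    - [0,-0.0022,0]
    - [0,-0.0026,0]
    - [0,-0.003,0]
  hand: [0,0,0,0,0,0]

```text
time_s: 16.87
position: [0.5765, -0.261, 0.0506]
eef_rot: [-0.0, 0.998, 0.065, 0.0]
force: [1.3, -2.2, 1.5]
gripper_width: 0.0004
```

Request:
send_rows:
  rotation:
    - [0,0,0]
    - [0,0,0]
    - [0,0,0]
    - [0,0,0]
  offset:
    - [0,-0.0006,0]
    - [0,-0.001,0]
    - [0,-0.0013,0]
    - [0,-0.0016,0]
  hand: [0,0,0,0]

```text
time_s: 17.2
position: [0.5764, -0.2597, 0.0507]
eef_rot: [0.0, 0.998, 0.066, 0.0]
force: [1.0, -4.2, 1.1]
gripper_width: 0.0001
```

Request:
send_rows:
  rotation:
    - [0,0,0]
    - [0,0,0]
    - [0,0,0]
    - [0,0,0]
  offset:
    - [0,-0.0006,0]
    - [0,-0.0009,0]
    - [0,-0.0012,0]
    - [0,-0.0012,0]
  hand: [0,0,0,0]

```text
time_s: 17.53
position: [0.5763, -0.2597, 0.0507]
eef_rot: [0.001, 0.998, 0.066, 0.0]
force: [1.3, -5.9, 0.5]
gripper_width: -0.0001
```

```bash
python3 -c "
from post import *
st(g2w(-.015,-.1695,.051),7.5)"
```

```text
t 17.53 p [ 0.5763 -0.2597  0.0507] yaw 7.54 tilt z [ 0.0011 -0.0023 -1.    ] F [ 1.3 -5.9  0.5] T [-0.81 -0.17  0.03] w -0.0001
gauge xy [-0.0148 -0.1683] F gauge [ 0.5 -6. ]
rot to upright/yaw [ 0.0024 -0.0008  0.0007]
offset [-0.0003  0.0012 -0.0003]
```

Request:
send_rows:
  rotation:
    - [0.002,0,0]
    - [0.002,0,0]
    - [0.002,0,0]
    - [0.002,0,0]
    - [0.002,0,0]
    - [0.002,0,0]
    - [0.002,0,0]
    - [0.002,0,0]
    - [0.002,0,0]
    - [0.002,0,0]
  offset:
    - [0,-0.0014,0]
    - [0,-0.0018,0]
    - [0,-0.0022,0]
    - [0,-0.0022,0]
    - [0,-0.0022,0]
    - [0,-0.0022,0]
    - [0,-0.0022,0]
    - [0,-0.0022,0]
    - [0,-0.0022,0]
    - [0,-0.0022,0]
  hand: [0,0,0,0,0,0,0,0,0,0]

```text
time_s: 18.37
position: [0.5764, -0.2596, 0.0508]
eef_rot: [0.002, 0.998, 0.066, 0.001]
force: [0.6, -8.6, -0.4]
gripper_width: -0.0
```

```bash
python3 -c "
from post import *
st(g2w(-.015,-.1695,.051),7.5)"
```

```text
t 18.37 p [ 0.5764 -0.2596  0.0508] yaw 7.57 tilt z [ 0.0018 -0.0039 -1.    ] F [ 0.6 -8.6 -0.4] T [-1.17 -0.19  0.06] w -0.0
gauge xy [-0.0147 -0.1682] F gauge [-0.5 -8.6]
rot to upright/yaw [ 0.0041 -0.0012  0.0013]
offset [-0.0003  0.0013 -0.0002]
```

Request:
send_rows:
  rotation:
    - [0.004,0,0]
    - [0.004,0,0]
    - [0.004,0,0]
    - [0.004,0,0]
    - [0.004,0,0]
    - [0.004,0,0]
    - [0.004,0,0]
    - [0.004,0,0]
    - [0.004,0,0]
  offset:
    - [0,-0.0022,0]
    - [0,-0.0026,0]
    - [0,-0.0026,0]
    - [0,-0.0026,0]
    - [0,-0.0026,0]
    - [0,-0.0026,0]
    - [0,-0.0026,0]
    - [0,-0.0026,0]
    - [0,-0.0026,0]
  hand: [0,0,0,0,0,0,0,0,0]

```text
time_s: 19.12
position: [0.5764, -0.2595, 0.0508]
eef_rot: [0.002, 0.998, 0.066, 0.001]
force: [1.4, -9.1, -1.2]
gripper_width: -0.0
```

```bash
python3 -c "
from post import *
st(g2w(-.015,-.21,.051),7.5)"
```

```text
t 19.12 p [ 0.5764 -0.2595  0.0508] yaw 7.62 tilt z [ 0.0022 -0.0042 -1.    ] F [ 1.4 -9.1 -1.2] T [-1.34 -0.14 -0.1 ] w -0.0
gauge xy [-0.0147 -0.1682] F gauge [ 0.2 -9.2]
rot to upright/yaw [ 0.0045 -0.0016  0.0021]
offset [-0.0004  0.0418 -0.    ]
```

Request:
send_rows:
  rotation:
    - [0.004,0,0]
    - [0.004,0,0]
    - [0.004,0,0.002]
    - [0.004,0,0.002]
    - [0.004,0,0.002]
    - [0.004,0,0.002]
    - [0.004,0,0.002]
    - [0.004,0,0.002]
    - [0.004,0,0.002]
    - [0.004,0,0.002]
  offset:
    - [0,0.004,0]
    - [0,0.012,0]
    - [0,0.016,0]
    - [0,0.016,-0.02]
    - [0,0.016,-0.055]
    - [0,0.016,-0.09]
    - [0.001,0,-0.1]
    - [0.002,-0.035,-0.1]
    - [0.003,-0.075,-0.1]
    - [0.003,-0.11,-0.1]
  hand: [0,0,0,0,0,0,50,100,100,100]

```text
time_s: 19.95
position: [0.5634, -0.1473, 0.15]
eef_rot: [-0.001, 0.998, 0.065, 0.0]
force: [0.7, 0.6, 0.4]
gripper_width: 0.0481
```

Request:
send_rows:
  rotation:
    - [0,0,0]
    - [0,0,0]
    - [0,0,0]
  offset:
    - [0,-0.018,0]
    - [0,-0.03,0]
    - [0,-0.03,0]
  hand: [100,100,100]

```text
time_s: 20.2
position: [0.5584, -0.1147, 0.1498]
eef_rot: [-0.002, 0.998, 0.066, -0.001]
force: [0.3, -0.2, 0.8]
gripper_width: 0.0836
```

```bash
python3 -c "
from post import *
c=camera('wrist'); post(c); blk(c); c=camera('top'); post(c); 
st(g2w(-.0117,-.0195,.0596),7.5)
"
```

```text
post top x [-0.0242 -0.014  -0.0049] y [-0.154  -0.1455 -0.137 ] 546
blk [-0.014  -0.0216] [0.031  0.0418] 0.2 1438
no post 0
t 20.3 p [ 0.5598 -0.1179  0.15  ] yaw 7.47 tilt z [ 6.0e-04  1.2e-03 -1.0e+00] F [ 0.3 -0.1 -0.3] T [-0.01  0.01  0.03] w 0.085
gauge xy [-0.0126 -0.0256] F gauge [ 0.3 -0.1]
rot to upright/yaw [-0.0011 -0.0007 -0.0006]
offset [ 0.0009 -0.006   0.0904]
```

Request:
send_rows:
  rotation:
    - [-0.001,0,0]
    - [-0.001,0,0]
    - [-0.001,0,0]
    - [-0.001,0,0]
    - [-0.001,0,0]
  offset:
    - [0.0009,-0.004,0.01]
    - [0.0009,-0.006,0.035]
    - [0.0009,-0.006,0.05]
    - [0.0009,-0.006,0.055]
    - [0.0009,-0.006,0.055]
  hand: [100,100,100,100,100]

```text
time_s: 20.72
position: [0.5589, -0.1125, 0.0929]
eef_rot: [-0.001, 0.998, 0.064, -0.002]
force: [0.1, 0.3, 1.3]
gripper_width: 0.0852
```

```bash
python3 -c "
from post import *
st(g2w(-.0122,-.0195,.0596),7.5)
"
```

```text
t 20.72 p [ 0.5589 -0.1125  0.0929] yaw 7.38 tilt z [-0.0031  0.0013 -1.    ] F [0.1 0.3 1.3] T [-0.03 -0.03 -0.01] w 0.0852
gauge xy [-0.0128 -0.0201] F gauge [0.2 0.2]
rot to upright/yaw [-0.0017  0.003  -0.0021]
offset [ 0.0007 -0.0005  0.0333]
```

Request:
send_rows:
  rotation:
    - [-0.0017,0.003,-0.002]
    - [-0.0017,0.003,-0.002]
    - [-0.0017,0.003,-0.002]
    - [-0.0017,0.003,-0.002]
    - [-0.0017,0.003,-0.002]
  offset:
    - [0.0007,-0.0005,0.008]
    - [0.0007,-0.0005,0.022]
    - [0.0007,-0.0005,0.031]
    - [0.0007,-0.0005,0.0333]
    - [0.0007,-0.0005,0.0333]
  hand: [100,100,100,100,100]

```text
time_s: 21.13
position: [0.5592, -0.1119, 0.059]
eef_rot: [-0.0, 0.998, 0.065, -0.0]
force: [1.3, 0.0, 0.7]
gripper_width: 0.0855
```

```bash
python3 -c "
from post import *
st(g2w(-.0122,-.0195,.0596),7.5)
"
```

```text
t 21.13 p [ 0.5592 -0.1119  0.059 ] yaw 7.48 tilt z [-9.e-04  3.e-04 -1.e+00] F [1.3 0.  0.7] T [0.04 0.01 0.03] w 0.0855
gauge xy [-0.0124 -0.0196] F gauge [ 1.2 -0.2]
rot to upright/yaw [-0.0004  0.0009 -0.0003]
offset [ 0.0002 -0.0001 -0.0006]
```

Request:
send_rows:
  rotation:
    - [0,0,0]
    - [0,0,0]
    - [0,0,0]
    - [0,0,0]
    - [0,0,0]
    - [0,0,0]
  offset:
    - [0,0,0]
    - [0,0,0]
    - [0,0,0]
    - [0,0,0]
    - [0,0,0]
    - [0,0,0]
  hand: [0,0,0,0,0,0]

```text
time_s: 21.63
position: [0.5598, -0.1128, 0.06]
eef_rot: [0.001, 0.998, 0.065, 0.0]
force: [-1.7, -3.2, 5.3]
gripper_width: 0.041
```

```bash
python3 -c "
from post import *
st(g2w(-.0122,-.0195,.0596),7.5)
"
```

```text
t 21.63 p [ 0.5598 -0.1128  0.06  ] yaw 7.51 tilt z [ 7.0e-04 -1.5e-03 -1.0e+00] F [-1.7 -3.2  5.3] T [-0.48  0.23 -0.04] w 0.041
gauge xy [-0.012  -0.0205] F gauge [-2.1 -3. ]
rot to upright/yaw [ 0.0015 -0.0005  0.0002]
offset [-0.0002 -0.001   0.0004]
```

Request:
send_rows:
  rotation:
    - [0.0015,0,0]
    - [0.0015,0,0]
    - [0.0015,0,0]
    - [0.0015,0,0]
    - [0.0015,0,0]
    - [0.0015,0,0]
    - [0.0015,0,0]
    - [0.0015,0,0]
  offset:
    - [-0.0006,-0.0006,-0.001]
    - [-0.0006,-0.0006,-0.005]
    - [-0.0006,-0.0006,-0.011]
    - [-0.0006,-0.0006,-0.018]
    - [-0.0006,-0.0006,-0.026]
    - [-0.0006,-0.0006,-0.04]
    - [-0.0006,-0.0006,-0.06]
    - [-0.0006,-0.0006,-0.075]
  hand: [0,0,0,0,0,0,0,0]

```text
time_s: 22.3
position: [0.5587, -0.1109, 0.1363]
eef_rot: [-0.001, 0.998, 0.065, 0.0]
force: [-0.2, -0.0, -2.5]
gripper_width: 0.0411
```

Request:
send_rows:
  rotation:
    - [0,0,0]
    - [0,0,0.05]
    - [0,0,0.1]
    - [0,0,0.15]
    - [0,0,0.205]
    - [0,0,0.205]
    - [0,0,0.205]
    - [0,0,0.205]
    - [0,0,0.205]
    - [0,0,0.205]
  offset:
    - [-0.003,-0.02,0]
    - [-0.007,-0.055,0]
    - [-0.011,-0.095,0]
    - [-0.015,-0.135,0]
    - [-0.019,-0.175,0]
    - [-0.024,-0.215,0]
    - [-0.028,-0.255,0]
    - [-0.032,-0.29,0]
    - [-0.0341,-0.3105,0]
    - [-0.0341,-0.3105,0]
  hand: [0,0,0,0,0,0,0,0,0,0]

```text
time_s: 23.13
position: [0.4819, 0.1973, 0.1375]
eef_rot: [-0.003, 0.999, -0.035, -0.001]
force: [0.1, -0.6, -1.7]
gripper_width: 0.0411
```

```bash
python3 -c "
from post import *
c=camera('top'); post(c); save(c,'top5.png',(360,160,520,280),4)
st([.4848,.1914,.0505],-4.26)
"
```

```text
post top x [-0.0249 -0.0151 -0.0056] y [-0.154  -0.1458 -0.1372] 82
t 23.18 p [0.4828 0.1951 0.1374] yaw -4.04 tilt z [-0.0014  0.0038 -1.    ] F [ 1.3 -0.8 -2.7] T [-0.01 -0.06 -0.06] w 0.0407
gauge xy [-0.0482  0.2948] F gauge [ 1.2 -0.9]
rot to upright/yaw [-0.0037  0.0017  0.0038]
offset [0.0024 0.0039 0.0869]
```

Request:
send_rows:
  rotation:
    - [-0.0037,0.0017,0.0038]
    - [-0.0037,0.0017,0.0038]
    - [-0.0037,0.0017,0.0038]
    - [-0.0037,0.0017,0.0038]
    - [-0.0037,0.0017,0.0038]
    - [-0.0037,0.0017,0.0038]
  offset:
    - [0.0024,0.0039,0.01]
    - [0.0024,0.0039,0.035]
    - [0.0024,0.0039,0.06]
    - [0.0024,0.0039,0.075]
    - [0.0024,0.0039,0.082]
    - [0.0024,0.0039,0.082]
  hand: [0,0,0,0,0,0]

```text
time_s: 23.68
position: [0.4835, 0.1899, 0.0534]
eef_rot: [0.001, 0.999, -0.038, -0.002]
force: [0.5, 1.2, -2.0]
gripper_width: 0.041
```

```bash
python3 -c "
from post import *
st([.4848,.1914,.0505],-4.26)
"
```

```text
t 23.68 p [0.4835 0.1899 0.0534] yaw -4.36 tilt z [-0.0046 -0.0011 -1.    ] F [ 0.5  1.2 -2. ] T [ 0.04 -0.    0.09] w 0.041
gauge xy [-0.0481  0.2896] F gauge [0.6 1.2]
rot to upright/yaw [ 0.0015  0.0045 -0.0018]
offset [ 0.0012 -0.0016  0.0029]
```

Request:
send_rows:
  rotation:
    - [0.0015,0.0045,0]
    - [0.0015,0.0045,0]
    - [0.0015,0.0045,0]
    - [0.0015,0.0045,0]
    - [0.0015,0.0045,0]
  offset:
    - [0,0,0.001]
    - [0,0,0.002]
    - [0,0,0.003]
    - [0,0,0.0037]
    - [0,0,0.0037]
  hand: [0,0,0,0,0]

```text
time_s: 24.1
position: [0.4842, 0.1899, 0.0509]
eef_rot: [-0.0, 0.999, -0.038, 0.001]
force: [0.1, -1.6, 3.6]
gripper_width: 0.0407
```

```bash
python3 -c "
from post import *
st([.4875,.2893,.14],2)
"
```

```text
t 24.1 p [0.4842 0.1899 0.0509] yaw -4.35 tilt z [ 2.2e-03  1.0e-04 -1.0e+00] F [ 0.1 -1.6  3.6] T [-0.25  0.09 -0.03] w 0.0407
gauge xy [-0.0474  0.2894] F gauge [-0.1 -1.6]
rot to upright/yaw [-1.000e-04 -2.200e-03 -1.108e-01]
offset [-0.0041 -0.0994 -0.089 ]
```

Request:
send_rows:
  rotation:
    - [0,0,0]
    - [0,0,0]
    - [0,0,0]
    - [0,0,0]
    - [0,0,0]
    - [0,0,0]
    - [0,0,0]
    - [0,0,0]
    - [0,0,0]
    - [0,0,0]
  offset:
    - [0,0,0]
    - [0,0,0]
    - [0,0,0]
    - [0,0,0]
    - [0,0,0]
    - [0,0,-0.01]
    - [0,0,-0.03]
    - [0,0,-0.06]
    - [0,0,-0.08]
    - [0,0,-0.08]
  hand: [100,100,100,100,100,100,100,100,100,100]

```text
time_s: 24.93
position: [0.4871, 0.1907, 0.1358]
eef_rot: [-0.001, 0.999, -0.038, 0.006]
force: [0.4, -0.2, 1.3]
gripper_width: 0.0857
```

Request:
send_rows:
  rotation:
    - [0,-0.002,-0.05]
    - [0,-0.002,-0.111]
    - [0,-0.002,-0.111]
    - [0,-0.002,-0.111]
    - [0,-0.002,-0.111]
    - [0,-0.002,-0.111]
  offset:
    - [-0.001,-0.025,0]
    - [-0.003,-0.06,0]
    - [-0.0046,-0.09,0]
    - [-0.0046,-0.0994,0]
    - [-0.0046,-0.0994,0.015]
    - [-0.0046,-0.0994,0.015]
  hand: [100,100,100,100,100,100]

```text
time_s: 25.43
position: [0.4884, 0.29, 0.1188]
eef_rot: [0.0, 1.0, 0.018, 0.002]
force: [-1.1, -0.7, -0.3]
gripper_width: 0.0851
```

```bash
python3 -c "
from post import *
c=camera('wrist'); save(c,'w6.png')
P=cloud(c); H=P[...,2]
m=((H>.057)&(H<.068)&(abs(P[...,1]-.289)<.035)&(abs(P[...,0]-.487)<.04))
v,u=np.nonzero(m); p=np.array([onz(c,x,y,.063)[:2] for x,y in zip(u,v)],np.float32); r=cv2.minAreaRect(p); print(np.round(r[0],4),np.round(r[1],4),round(r[2],2))
st([.4871,.2894,.05],2)
"
```

```text
[0.4879 0.2911] [0.0323 0.0375] 3.45
t 25.48 p [0.4886 0.2895 0.1195] yaw 2.06 tilt z [ 5.2e-03  1.0e-04 -1.0e+00] F [-1.   0.6  0.2] T [ 0.01 -0.03  0.05] w 0.0855
gauge xy [-0.03    0.3877] F gauge [-0.9  0.7]
rot to upright/yaw [ 0.     -0.0052  0.0011]
offset [-0.0019  0.0001  0.0695]
```

View pics/w6.png

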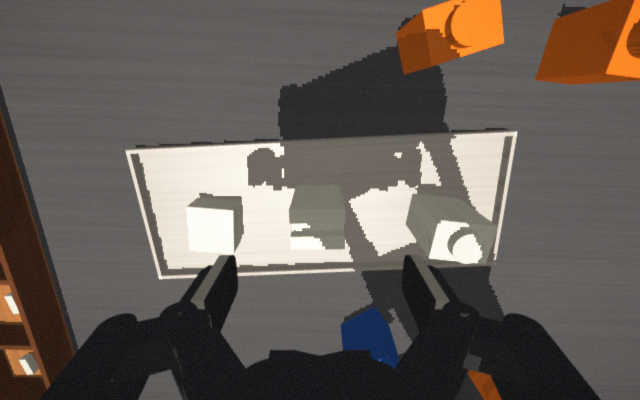

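The master stands upright in the tray at (455,235), with the spacer at (317,225) between the fingers and the spare at (215,225) untouched. Grasping the spacer.

Request:
send_rows:
  rotation:
    - [0,-0.005,0]
    - [0,-0.005,0]
    - [0,-0.005,0]
    - [0,-0.005,0]
    - [0,-0.005,0]
    - [0,-0.005,0]
  offset:
    - [-0.0015,-0.0003,0.01]
    - [-0.0015,-0.0003,0.03]
    - [-0.0015,-0.0003,0.05]
    - [-0.0015,-0.0003,0.063]
    - [-0.0015,-0.0003,0.068]
    - [-0.0015,-0.0003,0.068]
  hand: [100,100,100,100,100,100]

```text
time_s: 25.98
position: [0.4865, 0.2887, 0.0501]
eef_rot: [0.001, 1.0, 0.018, -0.001]
force: [-1.1, -0.2, -0.3]
gripper_width: 0.0857
```

Request:
send_rows:
  rotation:
    - [0,0,0]
    - [0,0,0]
    - [0,0,0]
    - [0,0,0]
    - [0,0,0]
    - [0,0,0]
  offset:
    - [0,0,0]
    - [0,0,0]
    - [0,0,0]
    - [0,0,0]
    - [0,0,0]
    - [0,0,0]
  hand: [0,0,0,0,0,0]

```text
time_s: 26.48
position: [0.4875, 0.2892, 0.0513]
eef_rot: [0.0, 1.0, 0.018, -0.0]
force: [-0.3, 1.0, 5.5]
gripper_width: 0.0367
```

```bash
python3 -c "
from post import *
st(g2w(-.085,-.030,.13),7.5)
"
```

```text
t 26.48 p [0.4875 0.2892 0.0513] yaw 2.01 tilt z [-4.e-04 -3.e-04 -1.e+00] F [-0.3  1.   5.5] T [0.04 0.03 0.01] w 0.0367
gauge xy [-0.0312  0.3875] F gauge [-0.2  1.1]
rot to upright/yaw [ 0.0003  0.0004 -0.0958]
offset [-0.0136  0.4207 -0.0785]
```

Request:
send_rows:
  rotation:
    - [0,0,0]
    - [0,0,0]
    - [0,0,0]
    - [0,0,-0.03]
    - [0,0,-0.06]
    - [0,0,-0.0958]
    - [0,0,-0.0958]
    - [0,0,-0.0958]
    - [0,0,-0.0958]
    - [0,0,-0.0958]
  offset:
    - [0,0,-0.025]
    - [0,0,-0.06]
    - [0,0,-0.088]
    - [-0.001,0.02,-0.09]
    - [-0.002,0.055,-0.09]
    - [-0.003,0.093,-0.09]
    - [-0.004,0.131,-0.09]
    - [-0.005,0.169,-0.09]
    - [-0.006,0.207,-0.09]
    - [-0.008,0.245,-0.09]
  hand: [0,0,0,0,0,0,0,0,0,0]

```text
time_s: 27.32
position: [0.4873, 0.0425, 0.1411]
eef_rot: [0.0, 0.998, 0.066, -0.001]
force: [1.3, -0.3, -0.9]
gripper_width: 0.0372
```

Request:
send_rows:
  rotation:
    - [0,0,0]
    - [0,0,0]
    - [0,0,0]
    - [0,0,0]
    - [0,0,0]
    - [0,0,0]
    - [0,0,0]
  offset:
    - [-0.005,0.038,0]
    - [-0.01,0.076,0]
    - [-0.015,0.112,0]
    - [-0.02,0.145,0]
    - [-0.0219,0.165,0]
    - [-0.0219,0.169,0]
    - [-0.0219,0.169,0]
  hand: [0,0,0,0,0,0,0]

```text
time_s: 27.9
position: [0.4874, -0.129, 0.1408]
eef_rot: [-0.0, 0.998, 0.064, -0.001]
force: [-0.0, 1.3, -2.3]
gripper_width: 0.0372
```

```bash
python3 -c "
from post import *
c=camera('top'); post(c)
st(g2w(-.088,-.027,.064),7.5)
"
```

```text
post top x [-0.0191 -0.0107 -0.0054] y [-0.1518 -0.1425 -0.1368] 36
t 27.95 p [ 0.4872 -0.1277  0.1408] yaw 7.45 tilt z [-2.3e-03  9.0e-04 -1.0e+00] F [-0.7  0.2 -1.6] T [-0.02 -0.05  0.04] w 0.0371
gauge xy [-0.0859 -0.0258] F gauge [-0.7  0.2]
rot to upright/yaw [-0.0012  0.0022 -0.0009]
offset [-0.0019  0.0013  0.0768]
```

Request:
send_rows:
  rotation:
    - [-0.001,0.002,0]
    - [-0.001,0.002,0]
    - [-0.001,0.002,0]
    - [-0.001,0.002,0]
    - [-0.001,0.002,0]
    - [-0.001,0.002,0]
  offset:
    - [-0.0015,0,0.01]
    - [-0.0015,0,0.03]
    - [-0.0015,0,0.055]
    - [-0.0015,0,0.072]
    - [-0.0015,0,0.0765]
    - [-0.0015,0,0.0765]
  hand: [0,0,0,0,0,0]

```text
time_s: 28.45
position: [0.4842, -0.1259, 0.063]
eef_rot: [-0.001, 0.998, 0.066, -0.002]
force: [-0.3, -0.1, -1.4]
gripper_width: 0.037
```

```bash
python3 -c "
from post import *
st(g2w(-.088,-.0205,.0605),7.5)
"
```

```text
t 28.45 p [ 0.4842 -0.1259  0.063 ] yaw 7.55 tilt z [-0.0039  0.0021 -1.    ] F [-0.3 -0.1 -1.4] T [0.02 0.02 0.03] w 0.037
gauge xy [-0.0886 -0.0236] F gauge [-0.4 -0.1]
rot to upright/yaw [-0.0026  0.0036  0.0008]
offset [ 0.0006 -0.0031  0.0026]
```

Request:
send_rows:
  rotation:
    - [-0.0026,0.0036,0.0008]
    - [-0.0026,0.0036,0.0008]
    - [-0.0026,0.0036,0.0008]
    - [-0.0026,0.0036,0.0008]
  offset:
    - [0,0,0.001]
    - [0,0,0.002]
    - [0,0,0.0026]
    - [0,0,0.0026]
  hand: [0,0,0,0]

```text
time_s: 28.78
position: [0.4848, -0.1259, 0.0612]
eef_rot: [0.0, 0.998, 0.066, 0.001]
force: [-0.6, -0.2, -1.6]
gripper_width: 0.037
```

Request:
send_rows:
  rotation:
    - [0,0,0]
    - [0,0,0]
    - [0,0,0]
    - [0,0,0]
    - [0,0,0]
    - [0,0,0]
  offset:
    - [0,-0.0008,0]
    - [0,-0.0016,0]
    - [0,-0.0024,0]
    - [0,-0.0032,0]
    - [0,-0.0038,0]
    - [0,-0.0042,0]
  hand: [0,0,0,0,0,0]

```text
time_s: 29.28
position: [0.4842, -0.1217, 0.0612]
eef_rot: [0.0, 0.998, 0.065, 0.001]
force: [0.2, 0.2, -1.3]
gripper_width: 0.0367
```

```bash
python3 -c "
from post import *
st(g2w(-.05,-.019,.0605),7.5)
"
```

```text
t 29.28 p [ 0.4842 -0.1217  0.0612] yaw 7.51 tilt z [ 1.6e-03 -6.0e-04 -1.0e+00] F [ 0.2  0.2 -1.3] T [ 0.05  0.03 -0.05] w 0.0367
gauge xy [-0.0881 -0.0195] F gauge [0.2 0.2]
rot to upright/yaw [ 0.0008 -0.0015  0.0002]
offset [ 0.0381 -0.0005  0.0008]
```

Request:
send_rows:
  rotation:
    - [0,-0.0015,0]
    - [0,-0.0015,0]
    - [0,-0.0015,0]
    - [0,-0.0015,0]
    - [0,-0.0015,0]
  offset:
    - [0,-0.0003,0.0003]
    - [0,-0.0006,0.0006]
    - [0,-0.0009,0.0008]
    - [0,-0.0012,0.0008]
    - [0,-0.0014,0.0008]
  hand: [0,0,0,0,0]

```text
time_s: 29.7
position: [0.4841, -0.1209, 0.0604]
eef_rot: [0.001, 0.998, 0.066, 0.0]
force: [0.0, -3.1, -2.7]
gripper_width: 0.0372
```

```bash
python3 -c "
from post import *
st(g2w(-.05,-.019,.0605),7.5)
"
```

```text
t 29.7 p [ 0.4841 -0.1209  0.0604] yaw 7.55 tilt z [ 3.e-04 -2.e-03 -1.e+00] F [ 0.  -3.1 -2.7] T [-0.6   0.03 -0.02] w 0.0372
gauge xy [-0.088  -0.0186] F gauge [-0.4 -3.1]
rot to upright/yaw [ 0.002  -0.      0.0008]
offset [ 0.038   0.0004 -0.0001]
```

Request:
send_rows:
  rotation:
    - [0.001,0,0]
    - [0.001,0,0]
    - [0.001,0,0]
    - [0.001,0,0]
    - [0.001,0,0]
    - [0.001,0,0]
    - [0.001,0,0]
    - [0.001,0,0]
    - [0.001,0,0]
  offset:
    - [0.003,-0.0004,0]
    - [0.008,-0.0004,0]
    - [0.013,-0.0004,0]
    - [0.018,-0.0004,0]
    - [0.023,-0.0004,0]
    - [0.028,-0.0004,0]
    - [0.033,-0.0004,0]
    - [0.037,-0.0004,0]
    - [0.04,-0.0004,0]
  hand: [0,0,0,0,0,0,0,0,0]

```text
time_s: 30.45
position: [0.5245, -0.1155, 0.0604]
eef_rot: [0.001, 0.998, 0.066, 0.0]
force: [-1.3, -6.0, -1.8]
gripper_width: 0.0368
```

```bash
python3 -c "
from post import *
st(g2w(-.015,-.019,.0605),7.5)
"
```

```text
t 30.45 p [ 0.5245 -0.1155  0.0604] yaw 7.58 tilt z [ 4.0e-04 -1.8e-03 -1.0e+00] F [-1.3 -6.  -1.8] T [-1.02  0.21 -0.03] w 0.0368
gauge xy [-0.0474 -0.0186] F gauge [-2.1 -5.7]
rot to upright/yaw [ 0.0019 -0.0001  0.0013]
offset [ 0.0324  0.0004 -0.0001]
```

Request:
send_rows:
  rotation:
    - [0.002,0,0.001]
    - [0.002,0.002,0.001]
    - [0.002,0.004,0.001]
    - [0.002,0.004,0.001]
    - [0.002,0.004,0.001]
    - [0.002,0.004,0.001]
    - [0.002,0.004,0.001]
    - [0.002,0.004,0.001]
    - [0.002,0.004,0.001]
    - [0.002,0.004,0.001]
  offset:
    - [0.0023,0.0003,0]
    - [0.0046,0.0006,0]
    - [0.007,0.0006,-0.0002]
    - [0.0093,0.0006,-0.0002]
    - [0.0116,0.0006,-0.0002]
    - [0.0139,0.0006,-0.0002]
    - [0.0162,0.0006,-0.0002]
    - [0.0185,0.0006,-0.0002]
    - [0.0208,0.0006,-0.0002]
    - [0.022,0.0006,-0.0002]
  hand: [0,0,0,0,0,0,0,0,0,0]

```text
time_s: 31.28
position: [0.5446, -0.1131, 0.0604]
eef_rot: [-0.001, 0.998, 0.066, 0.0]
force: [-3.9, -3.6, 1.1]
gripper_width: 0.0371
```

```bash
python3 -c "
from post import *
st(g2w(-.015,-.019,.0605),7.5)
"
```

```text
t 31.28 p [ 0.5446 -0.1131  0.0604] yaw 7.54 tilt z [ 2.0e-04  1.1e-03 -1.0e+00] F [-3.9 -3.6  1.1] T [-0.81  0.82 -0.02] w 0.0371
gauge xy [-0.0271 -0.0188] F gauge [-4.3 -3. ]
rot to upright/yaw [-0.0011 -0.0003  0.0007]
offset [ 0.0121  0.0002 -0.0001]
```

Request:
send_rows:
  rotation:
    - [0,0.003,0.0007]
    - [0,0.004,0.0007]
    - [0,0.004,0.0007]
    - [0,0.004,0.0007]
    - [0,0.004,0.0007]
    - [0,0.004,0.0007]
    - [0,0.004,0.0007]
    - [0,0.004,0.0007]
  offset:
    - [0.0025,0.0004,0]
    - [0.0037,0.0006,-0.0002]
    - [0.0049,0.0006,-0.0002]
    - [0.0061,0.0006,-0.0002]
    - [0.0073,0.0006,-0.0002]
    - [0.0085,0.0006,-0.0002]
    - [0.0093,0.0006,-0.0002]
    - [0.01,0.0006,-0.0002]
  hand: [0,0,0,0,0,0,0,0]

```text
time_s: 31.95
position: [0.5526, -0.112, 0.0604]
eef_rot: [-0.001, 0.998, 0.066, -0.0]
force: [-4.3, -3.5, 2.8]
gripper_width: 0.0371
```

```bash
python3 -c "
from post import *
st(g2w(-.015,-.019,.0605),7.5)
"
```

```text
t 31.95 p [ 0.5526 -0.112   0.0604] yaw 7.53 tilt z [-2.0e-04  2.1e-03 -1.0e+00] F [-4.3 -3.5  2.8] T [-0.81  0.91 -0.04] w 0.0371
gauge xy [-0.019  -0.0188] F gauge [-4.7 -3. ]
rot to upright/yaw [-0.0021 -0.0001  0.0004]
offset [ 0.004   0.0002 -0.0001]
```

Request:
send_rows:
  rotation:
    - [-0.001,0.004,0]
    - [-0.001,0.004,0]
    - [-0.001,0.004,0]
    - [-0.001,0.004,0]
    - [-0.001,0.004,0]
    - [-0.001,0.004,0]
  offset:
    - [0.0024,0.0005,-0.0002]
    - [0.003,0.0006,-0.0003]
    - [0.0036,0.0006,-0.0003]
    - [0.0042,0.0006,-0.0003]
    - [0.0048,0.0006,-0.0003]
    - [0.0052,0.0006,-0.0003]
  hand: [0,0,0,0,0,0]

```text
time_s: 32.45
position: [0.5559, -0.1116, 0.0604]
eef_rot: [-0.001, 0.998, 0.066, -0.0]
force: [-4.7, -2.7, 1.3]
gripper_width: 0.0367
```

```bash
python3 -c "
from post import *
st(g2w(-.015,-.019,.0605),7.5)
"
```

```text
t 32.45 p [ 0.5559 -0.1116  0.0604] yaw 7.54 tilt z [-3.0e-04  2.3e-03 -1.0e+00] F [-4.7 -2.7  1.3] T [-0.76  0.8  -0.05] w 0.0367
gauge xy [-0.0157 -0.0188] F gauge [-5.  -2.1]
rot to upright/yaw [-0.0024 -0.      0.0007]
offset [ 0.0007  0.0002 -0.0001]
```

Request:
send_rows:
  rotation:
    - [-0.001,0.004,0]
    - [-0.001,0.004,0]
    - [-0.001,0.004,0]
    - [-0.001,0.004,0]
    - [-0.001,0.004,0]
  offset:
    - [0.0021,0.0003,-0.0001]
    - [0.0026,0.0004,-0.0002]
    - [0.0031,0.0004,-0.0002]
    - [0.0036,0.0004,-0.0002]
    - [0.004,0.0004,-0.0002]
  hand: [0,0,0,0,0]

```text
time_s: 32.87
position: [0.5568, -0.1115, 0.0604]
eef_rot: [-0.001, 0.998, 0.066, -0.001]
force: [-6.9, -4.4, 4.2]
gripper_width: 0.0375
```

```bash
python3 -c "
from post import *
st(g2w(-.015,-.019,.0605),7.5)
"
```

```text
t 32.87 p [ 0.5568 -0.1115  0.0604] yaw 7.58 tilt z [-0.0028  0.0019 -1.    ] F [-6.9 -4.4  4.2] T [-1.07  1.31 -0.17] w 0.0375
gauge xy [-0.0148 -0.0188] F gauge [-7.5 -3.5]
rot to upright/yaw [-0.0023  0.0026  0.0014]
offset [-0.0002  0.0002 -0.0001]
```

Request:
send_rows:
  rotation:
    - [-0.001,0.006,0]
    - [-0.001,0.006,0]
    - [-0.001,0.006,0]
    - [-0.001,0.006,0]
    - [-0.001,0.006,0]
    - [-0.001,0.006,0]
    - [-0.001,0.006,0]
    - [-0.001,0.006,0]
    - [-0.001,0.006,0]
    - [-0.001,0.006,0]
  offset:
    - [0.0036,0.0004,-0.0002]
    - [0.0042,0.0004,-0.0002]
    - [0.0048,0.0004,-0.0002]
    - [0.0052,0.0004,-0.0002]
    - [0.0052,0.0004,-0.0002]
    - [0.0052,0.0004,-0.0002]
    - [0.0052,0.0004,-0.0002]
    - [0.0052,0.0004,-0.0002]
    - [0.0052,0.0004,-0.0002]
    - [0.0052,0.0004,-0.0002]
  hand: [0,0,0,0,0,0,0,0,0,0]

```text
time_s: 33.7
position: [0.557, -0.1115, 0.0604]
eef_rot: [-0.001, 0.998, 0.067, -0.003]
force: [-9.7, -5.8, 6.8]
gripper_width: 0.037
```

```bash
python3 -c "
from post import *
st(g2w(-.015,-.019,.0605),7.5)
"
```

```text
t 33.7 p [ 0.557  -0.1115  0.0604] yaw 7.63 tilt z [-0.007   0.0015 -1.    ] F [-9.7 -5.8  6.8] T [-1.29  1.83 -0.17] w 0.037
gauge xy [-0.0146 -0.0188] F gauge [-10.4  -4.5]
rot to upright/yaw [-0.0024  0.0068  0.0023]
offset [-0.0004  0.0002 -0.0001]
```

Request:
send_rows:
  rotation:
    - [-0.001,0.008,0]
    - [-0.001,0.008,0]
    - [-0.001,0.008,0]
    - [-0.001,0.008,0]
    - [-0.001,0.008,0]
    - [-0.001,0.008,0]
    - [-0.001,0.008,0]
    - [-0.001,0.008,0]
    - [-0.001,0.008,0]
  offset:
    - [0.0052,0.0006,-0.0003]
    - [0.0056,0.0008,-0.0004]
    - [0.006,0.0008,-0.0004]
    - [0.006,0.0008,-0.0004]
    - [0.006,0.0008,-0.0004]
    - [0.006,0.0008,-0.0004]
    - [0.006,0.0008,-0.0004]
    - [0.006,0.0008,-0.0004]
    - [0.006,0.0008,-0.0004]
  hand: [0,0,0,0,0,0,0,0,0]

```text
time_s: 34.45
position: [0.5572, -0.1115, 0.0605]
eef_rot: [-0.001, 0.998, 0.067, -0.006]
force: [-11.3, -6.1, 7.4]
gripper_width: 0.0372
```

```bash
python3 -c "
from post import *
st(g2w(-.015,-.019,.0605),7.5)
"
```

```text
t 34.45 p [ 0.5572 -0.1115  0.0605] yaw 7.69 tilt z [-0.0112  0.0017 -0.9999] F [-11.3  -6.1   7.4] T [-1.21  2.09 -0.17] w 0.0372
gauge xy [-0.0144 -0.0189] F gauge [-12.   -4.6]
rot to upright/yaw [-0.0032  0.0109  0.0033]
offset [-0.0006  0.0001  0.    ]
```

Firm at 12 N total, about 6–7 N of it above sliding friction, and not moving. Relaxing, releasing and backing straight up.

Request:
send_rows:
  rotation:
    - [-0.002,0.009,0]
    - [-0.002,0.011,0]
    - [-0.002,0.011,0]
  offset:
    - [0.0035,0.0005,0]
    - [0.0018,0.0005,0]
    - [0.0014,0.0005,0]
  hand: [0,0,0]

```text
time_s: 34.7
position: [0.5567, -0.1115, 0.0604]
eef_rot: [-0.001, 0.998, 0.067, -0.002]
force: [-3.8, -3.1, 0.8]
gripper_width: 0.0368
```

Request:
send_rows:
  rotation:
    - [0,0,0]
    - [0,0,0]
    - [0,0,0]
    - [0,0,0]
    - [0,0,0]
    - [0,0,0]
  offset:
    - [0,0,0]
    - [0,0,0]
    - [0,0,0]
    - [0,0,0]
    - [0,0,0]
    - [0,0,0]
  hand: [100,100,100,100,100,100]

```text
time_s: 35.2
position: [0.557, -0.1113, 0.0604]
eef_rot: [-0.001, 0.998, 0.067, -0.001]
force: [0.3, -0.3, 0.4]
gripper_width: 0.0853
```

Request:
send_rows:
  rotation:
    - [0,0,0]
    - [0,0,0]
    - [0,0,0]
    - [0,0,0]
    - [0,0,0]
    - [0,0,0]
    - [0,0,0]
    - [0,0,0]
    - [0,0,0]
    - [0,0,0]
  offset:
    - [0,0,-0.01]
    - [0,0,-0.03]
    - [0,0,-0.06]
    - [0,0,-0.09]
    - [0,0,-0.12]
    - [-0.03,0,-0.14]
    - [-0.06,0,-0.15]
    - [-0.09,0,-0.15]
    - [-0.12,0,-0.15]
    - [-0.12,0,-0.15]
  hand: [100,100,100,100,100,100,100,100,100,100]

```text
time_s: 36.03
position: [0.4329, -0.1269, 0.2115]
eef_rot: [-0.001, 0.998, 0.066, -0.003]
force: [-0.7, -0.5, -0.7]
gripper_width: 0.0855
```

```bash
python3 -c "
from post import *
st()
w=camera('wrist'); post(w); blk(w); t=camera('top'); post(t); blk(t)
for c,zc in((w,.033),(t,.033)):
    P=cloud(c); H=P[...,2]; G=(P[...,:2]-O)@E.T
    for nm,lo,hi in(('zero carriage y front',.02,.05),):
        m=(abs(G[...,0]+.015)<.006)&(G[...,1]>-.16)&(G[...,1]<-.09)
        h=[(round(y,4),np.median(H[m&(abs(G[...,1]-y)<.0015)]).round(4)) for y in np.arange(-.158,-.09,.003) if (m&(abs(G[...,1]-y)<.0015)).any()]
        print(h)
save(w,'w7.png',(140,30,540,330),2)
s=camera('scene'); cv2.imwrite('pics/fin.png',np.vstack([cv2.resize(w['img'],(640,400))[:240,:,::-1],cv2.resize(s['img'][130:330,100:460],(612,340),interpolation=cv2.INTER_CUBIC)[:,:,::-1].copy() if 0 else cv2.resize(s['img'][130:330,100:460],(640,356))[:,:,::-1]]))
"
```

```text
t 36.03 p [ 0.4329 -0.1269  0.2115] yaw 7.61 tilt z [-0.0071  0.0025 -1.    ] F [-0.7 -0.5 -0.7] T [-0.01  0.01 -0.07] w 0.0855
gauge xy [-0.1396 -0.0179] F gauge [-0.7 -0.4]
rot to upright/yaw [-0.0034  0.0067 -0.    ]
post top x [-0.0258 -0.016  -0.0064] y [-0.1541 -0.1459 -0.1376] 551
blk [-0.0158 -0.0196] [0.0297 0.0378] 0.1 1373
post top x [-0.0249 -0.0153 -0.0056] y [-0.154  -0.1462 -0.1376] 80
blk [-0.0149 -0.0183] [0.0395 0.0303] 89.5 196
[(np.float64(-0.155), np.float64(0.0628)), (np.float64(-0.152), np.float64(0.0635)), (np.float64(-0.149), np.float64(0.0634)), (np.float64(-0.146), np.float64(0.0634)), (np.float64(-0.143), np.float64(0.0634)), (np.float64(-0.14), np.float64(0.0474)), (np.float64(-0.137), np.float64(0.0235)), (np.float64(-0.134), np.float64(0.0234)), (np.float64(-0.131), np.float64(0.0301)), (np.float64(-0.128), np.float64(0.0304)), (np.float64(-0.125), np.float64(0.0304)), (np.float64(-0.122), np.float64(0.0305)), (np.float64(-0.119), np.float64(0.0284)), (np.float64(-0.113), np.float64(0.0323)), (np.float64(-0.11), np.float64(0.0326)), (np.float64(-0.107),
[... 450 characters left out ...]
64(-0.14), np.float64(0.0465)), (np.float64(-0.137), np.float64(0.0265)), (np.float64(-0.134), np.float64(0.0248)), (np.float64(-0.131), np.float64(0.0313)), (np.float64(-0.128), np.float64(0.0316)), (np.float64(-0.125), np.float64(0.0315)), (np.float64(-0.122), np.float64(0.031)), (np.float64(-0.119), np.float64(0.0294)), (np.float64(-0.116), np.float64(0.0282)), (np.float64(-0.113), np.float64(0.033)), (np.float64(-0.11), np.float64(0.0337)), (np.float64(-0.107), np.float64(0.0339)), (np.float64(-0.104), np.float64(0.0274)), (np.float64(-0.101), np.float64(0.0238)), (np.float64(-0.098), np.float64(0.0233)), (np.float64(-0.095), np.float64(0.0239)), (np.float64(-0.092), np.float64(0.0236))]
```

View pics/fin.png

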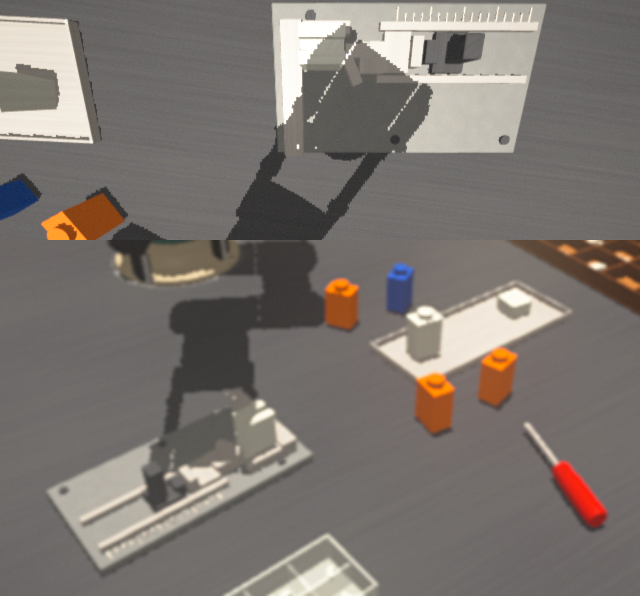

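The spacer stands square at the end stop and the zero-stop post is within 0.5 mm of where the master set it, with a gap of about 4 mm to the jaw's foot. The master is upright in the tray with the spare beside it, and the screwdriver is in its place. Handing in.

```bash
python3 -c "
from h import *
sign_off(); print(read_state()['time_s'])"
```

```text
the job is handed in; nothing more can be done
the job is handed in; nothing more can be done
```

I did the whole job in the order asked and handed it in at about 36 s of the 72 s allowed.

- **Master:** I slid it in along the rail and past the jaw, then pressed it on the end stop with 10.6–11.5 N at the wrist for well over half a second. About 5–6 N of that was above sliding friction. It is back upright in the tray, close to where it stood.
- **Zero stop:** I pushed it up slowly until it met the jaw's foot, then held it for over half a second at 8.6–9.2 N against its 2.5 N friction.
- **Spacer:** I slid it in and pressed it home in the same way, with 10.4–12.0 N at the wrist, about 6–7 N of it above friction. Then I let go and lifted the gripper clear.

**Last checks:**
- **Spacer position:** it measured square to within about 0.5°, with its centre at gauge x −14.9 mm (top camera) and −15.8 mm (wrist camera), against −15 mm nominal.
- **Zero stop setting:** the post measured y −145.9 mm (wrist) and −146.2 mm (top). Right after it was set it measured −145.5 and −145.8 mm, so any shift is at or below camera accuracy. The nominal figure is −147 mm, within the calibration error. The gap to the jaw's foot looks like about 4 mm.
- **Other things:** the spare and the screwdriver look unmoved. The sorting box was only partly in the last picture, but the arm never went near it.

**Disagreements and limits:**
- A top-camera reading of the post taken while the arm partly hid it gave −142.5 mm. Clear readings before and after did not bear it out.
- The net pressing forces are estimates, because friction could only be judged from the force while sliding. Every wrist force I read at the end of a move stayed under 16 N.

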